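# Dock the hanging drive carrier

## Robot

A 6-joint arm with a two-finger parallel gripper is mounted at the origin on the work surface. World frame = base frame: x ahead of the robot, y to its left, z up, the work surface at z = 0. Lengths are in m, angles in rad, forces in N, time in s.
With the tool pointing down it reaches from about 0.325 to 0.775 m from the base axis. Payload 5.5 kg.
Tool frame: the origin (TCP) lies between the finger pads; the fingertips stand 25 mm ahead of it and the grasp point (between the pads) lies 6 mm ahead of it; z points along the fingers, y is the direction in which the jaws open and shut (so a half turn about z gives the same grasp; the last joint's range is limited). The gripper opens to 85 mm and grips with 20 to 120 N. Pads are 22 mm wide; open, the fingers measure 114 mm over their backs; the gripper's body (76 mm by 85 mm) begins 54 mm behind the grasp point. The pads swing forward as they close: fully open they stand 13 mm farther back than shut.
Start: joints at [-1.376, 0.091, 1.231, -0, 1.82, -0.057], TCP at [0.149, -0.581, 0.224] pointing down, gripper open.
Joint ranges: [-2.87, 2.87], [-0.86, 2.18], [0.17, 2.46], [-1.51, 4.65], [0.06, 2.69], [-2.65, 2.65]. Speed limits (rad/s): [2.57, 2.57, 3.01, 3.14, 3.14, 3.14].

## Interface

Orientations are given as a rotation vector (axis times angle).
In Python, from bench import arm gives the robot as it stands.
- The arm moves only by the tool drive_tool, never from a script. Its arguments are lists of equal length, an entry for each row: "hand": the finger opening in mm, from 0 to 85.4; "delta_pos": the shift along the tool's x, y, z in mm, a list of three; "rot": the turn, a rotation vector about the tool's x, y, z in degrees, a list of three. A call has 1 to 20 rows; each row shifts and turns the pose as measured when the row begins, along the tool's axes as they then stand; what a row does not reach is not made up. A row lasts 1/8 s, in which the tool goes at most 62.5 mm and 10.7 degrees, less where a joint would pass 70% of its speed; a pose out of reach is approached as far as the arm can. A call with a gripper value outside its range is refused whole. The fingers move at their own pace and stop on an object; "force" is the grip in N (left out, the last holds). Time passes only in rows, so rows that do not move let the fingers close. It gives the time, the measured TCP pose, the force and the opening at its end, in the units of the state.
- arm.get_obs(): the state, without advancing time (a new reading comes with each control period).
- arm.snapshot(name): name is "scene" or "side" or "wrist"; returns the picture (480x640x3 uint8, blue, green, red); there is no depth.
- arm.camera_info(name): a dict with "mtx" (3x3 intrinsics, pixels), "R" (3x3) and "t" (3): a world point X has camera coordinates R X + t. Camera axes: x right, y down, z forward; pixel columns grow to the right and rows downward; lengths in m; the calibration is good to about 2 mm. A picture is of the moment at which its call begins: read the wrist's pose just before it. camera_info takes no time and is no camera call; for the wrist camera it gives the pose at the moment of the call.
- arm.close_job(): hands the job in, once; it reports no verdict.
Trained networks look in the newest picture that a camera, given by its name, has taken for a name from the list of things; names that differ only in an ending like _2 or _b are one class to them, and where a whole thing is asked for, a point or a joint stands for the part that bears it (a point fixed in the world has none). Each returns a list of dicts, best first, with "conf" (0 to 1); they miss things now and then, are a little off and sometimes report something else, mostly with a low value. They report only what shows in the picture. A call takes as long as a camera call. They do not tell look-alikes from the thing itself.
- arm.regions_of(camera, thing): "mask" (480x640 bool, what is visible of it) and "extent" ([left, top, right, bottom] in pixels, round what is visible of it).
The state is a dict: "clock": time; "joint_positions": joint angles; "joint_velocities": joint speeds; "effort": joint torques, N m; "eef_pos": TCP position; "tcp_rot": TCP orientation; "contact_force": force on the tool from outside, world axes, zero at the start; "torque": the same for the moment, N m; "finger_gap": finger opening in m.
Only numpy, scipy, OpenCV 4.12 (cv2) and the standard library are available. Lean on these libraries where they do the work, as an engineer would, in place of code of your own. Each camera call takes 0.05 s, during which the arm holds its last target. There are 200 camera calls.

## Task

Lift the drive carrier up and off its hook, lay it down flat on the desk without letting it drop or topple, and let go of it. Then take it again and slide it, connector end first, into the empty bay of the walnut cubby, past the drag of the bay's side springs until it is fully home against the stop, and leave it there. Do not disturb the carrier in the other bay, the clear case or the power switch.

Things in the scene. Friction and masses are not known exactly. Their poses are not given: they have to be found in the camera images.
- carrier: Drive carrier to dock: aluminium slab 100 (x) x 54 (y) x 12 (z) mm, about 160 g; origin at the slab's centre. +x end: connector end (nose). A rigid 5 mm wire bail, 43 mm wide, stands 27 mm out of its -x end; its opening is 22 mm long, 33 wide. At the start it hangs by the bail, swinging freely: x straight down, faces looking along the hook strip. Either face may end up on top.
- carrier_nose (a point): Centre of the carrier's connector end face, at x = +50 mm in the carrier's frame.
- carrier_bail (a point): Centre of the bail bar, at x = -74.5 mm in the carrier's frame.
- stand: Fixed hook stand: walnut foot 100 mm across, 14 high; steel post 16 mm thick, 198 high; origin under the post on the desk. The hook is a flat strip 12 mm wide, 3 thick, its level top 200 mm up, running along the stand's -x (towards the robot) to 52 mm from the post's axis; its tip then turns up, to 8 mm above the strip, ending 62 mm from the axis.
- hook_seat (a point): Point on top of the hook strip, 30 mm from the post's axis; the bail hangs within 8 mm of it. To come off, the bail must rise 8 to 19 mm above the strip, then go out past the tip along the stand's -x.
- bay: The empty docking bay in the cubby's lower storey. Origin: middle of its mouth, on its floor, 10 mm above the desk; x points into the bay, z up. Between its aluminium rails (13 mm high) it is 57 mm wide; the mouth flares to 68 mm over its first 14 mm. From 40 mm in it is roofed by a shelf 17 mm above its floor, so the carrier only goes in by sliding from the front.
- bay_stop (a point): Where the centre of the carrier's nose lies when home: on the rigid stop (black block) 70 mm in from the mouth, 6 mm above the bay's floor; 30 mm of the slab and the bail then stand out of the mouth. From about 40 mm in, two leaf springs rub on the carrier's sides: a drag of about 3 to 8 N, strongest where they are met, well before the stop.
- cubby: Fixed walnut cubby 150 (x) x 284 (y) x 118 mm high, front towards -x; origin under the middle of its base. Two bays, 56 mm left and right of its middle, one empty, one full (which varies), mouths 70 mm in front of its middle. Only its 10 mm base board (5 mm beyond) and the rails reach so far: shelf, cheeks and the four drives with their ceramic bookend begin 40 mm behind the mouths.
- docked: Bystander: a like carrier, home in the other bay. Origin at its slab's centre.
- case: Bystander: clear polycarbonate storage case with a steel spring clip, 125 x 85 x 32 mm, loose on the desk, origin under its centre. In front of it (towards the robot), between hook stand and cubby, the desk is clear.
- power: Bystander: fixed white power block 130 x 62 x 42 mm, origin under its centre; a 30 mm green toggle switch stands on its top, 43 mm towards its -x end.
- toggle (a joint): Angle of the power block's toggle switch: 0 as found, 0.64 rad thrown over.
There are look-alikes about, which are no part of the job. What is shaped like the carrier but turquoise is not meant. Leave any red look-alike of the stand alone.

How it is judged:
On the way, in this order (a step that is already met when the one before it is completed fails the run):
1. the carrier is held by the gripper clear of its hook, still up in the air (distance between carrier_bail and hook_seat above 0.045 m and height (world z) of carrier_bail above 0.13 m and contact force between carrier and the fingers above 0.5 N and contact force between carrier and stand below 0.05 N), for 0.1 s.
2. the carrier lies flat and still on the desk, let go (height (world z) of carrier below 0.01 m and (angle between carrier's own z axis and vertical below 0.08 rad or angle between carrier's own z axis and vertical above 3.06 rad) and contact force between carrier and the fingers below 0.05 N and linear speed of carrier below 0.02 m/s), for 0.2 s.
At the end, for the whole second after the job is handed in: The carrier lies flat in the empty bay, nose within 3 mm of the stop (within 5 mm of its home point in all), in line with the bay within about 3 degrees, released and at rest; the other carrier is within 6 mm and the case within 15 mm of where it was, and the switch is not thrown (x of carrier_nose in the frame of bay_stop above -0.003 m and distance between carrier_nose and bay_stop below 0.005 m and angle between the x axis of carrier and the x axis of bay, either way round below 0.06 rad and angle between the z axis of carrier and the z axis of bay, either way round below 0.06 rad and contact force between carrier and the fingers below 0.05 N and linear speed of carrier below 0.01 m/s and distance of docked from where it was at the start of the episode below 0.006 m and distance of case from where it was at the start of the episode below 0.015 m and value of joint toggle below 0.2 rad); the robot touches nothing.
It fails at once if the carrier in the other bay was disturbed (moved over 6 mm) (distance of docked from where it was at the start of the episode above 0.006 m).
It fails at once if the clear case was shoved (over 15 mm) (distance of case from where it was at the start of the episode above 0.015 m).
It fails at once if the power switch was moved (value of joint toggle above 0.2 rad).
It fails at once if the carrier was dropped or toppled: out of the fingers and moving faster than 0.65 m/s (a fall of over 20 mm) (contact force between carrier and the fingers below 0.05 N and linear speed of carrier above 0.65 m/s).
It also fails if it takes over 64 s, if anything falls off the work surface, if the arm or the gripper's body presses on something with over 40 N, if the wrist force passes 120 N, or if a joint passes its speed limit or range.

## Working session

There is one attempt and no reset: what is moved stays moved. The work goes in short steps, Python scripts to look and compute and a tool call to move; the robot and the scene stay as the last step left them, time stands still between calls to the robot, and variables do not carry over. Pictures are saved under pics/ and viewed, about 8 in all and at most 12, crops included, and the job is handed in when it is done.

Besides the shell and the picture viewer there is one more tool, called after "Request:" as a command line: name --argument value ..., lists and objects as JSON in quotes. drive_tool: Moves the arm, as the interface text tells. Its arguments: {"type":"object","properties":{"hand":{"type":"array"},"delta_pos":{"type":"array"},"rot":{"type":"array"},"force":{"type":"number"}},"required":["hand","delta_pos","rot"]}

```bash
ls; mkdir -p pics; python3 - <<'E'
from bench import arm
import cv2,numpy as np
o=arm.get_obs();print({k:np.round(v,3) for k,v in o.items()})
for n in("scene","side"):
    im=arm.snapshot(n);cv2.imwrite(f"pics/{n}0.png",im)
    c=arm.camera_info(n);print(n,c["mtx"].round(1).tolist(),(-c["R"].T@c["t"]).round(3),c["R"].round(3).tolist())
    for th in("carrier","stand","cubby","docked","bay","case","power"):
        try:
            for r in arm.regions_of(n,th)[:4]:print(n,th,round(r["conf"],2),r["extent"])
        except Exception as e:print(th,e)
E
```

```text
pics
{'clock': np.float64(0.0), 'joint_positions': array([-1.376,  0.092,  1.232,  0.   ,  1.82 , -0.057]), 'joint_velocities': array([ 0.   , -0.001,  0.001, -0.   , -0.   ,  0.001]), 'effort': array([ 0.0000e+00, -4.5872e+01, -4.1803e+01, -0.0000e+00,  1.1000e-02,
        0.0000e+00]), 'eef_pos': array([ 0.149, -0.581,  0.222]), 'tcp_rot': array([-3.115, -0.394,  0.   ]), 'contact_force': array([ 0.484, -0.404, -0.345]), 'torque': array([-0.027,  0.023, -0.046]), 'finger_gap': np.float64(0.085)}
scene [[450.3, 0.0, 312.7], [0.0, 450.3, 236.6], [0.0, 0.0, 1.0]] [1.39  0.503 0.935] [[-0.589, 0.808, -0.011], [0.508, 0.359, -0.783], [-0.629, -0.466, -0.622]]
scene carrier 0.78 [418.4, 251.8, 447.5, 288.7]
scene carrier 0.75 [461.0, 292.5, 494.0, 336.5]
scene carrier 0.41 [225.4, 218.3, 328.9, 300.3]
scene stand 0.89 [407.7, 242.8, 445.4, 332.1]
scene stand 0.72 [227.9, 219.6, 327.9, 299.9]
scene stand 0.56 [391.3, 287.9, 433.5, 380.5]
scene cubby 0.96 [225.0, 219.6, 330.8, 300.8]
scene case 0.81 [313.9, 306.3, 365.7, 355.0]
scene power 0.84 [215.3, 200.6, 254.0, 228.2]
side [[476.7, 0.0, 315.6], [0.0, 476.7, 236.9], [0.0, 0.0, 1.0]] [0.189 0.707 0.958] [[-0.883, -0.469, -0.018], [-0.307, 0.605, -0.735], [0.355, -0.643, -0.678]]
side carrier 0.84 [240.1, 400.2, 262.5, 448.6]
side carrier 0.44 [252.4, 319.1, 303.6, 401.6]
side stand 0.86 [188.6, 307.3, 229.2, 381.0]
side stand 0.67 [257.0, 323.1, 302.7, 400.6]
side stand 0.66 [288.0, 184.1, 370.2, 287.5]
side cubby 0.95 [290.0, 183.7, 373.7, 285.4]
side docked 0.97 [345.2, 224.3, 386.3, 249.4]
side bay 0.59 [332.8, 248.7, 354.9, 269.2]
side power 0.54 [286.5, 181.9, 371.1, 289.8]
```

```bash
python3 - <<'E'
import cv2,numpy as np
a=cv2.imread("pics/scene0.png")[180:400,190:510];b=cv2.imread("pics/side0.png")[160:470,160:420]
a=cv2.resize(a,None,fx=1.5*1.6,fy=2.4)[:,:768]
cv2.imwrite("pics/a.png",a)
cv2.imwrite("pics/b.png",cv2.resize(b,(503,600),interpolation=cv2.INTER_CUBIC))
E
```

```text
(no output)
```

View pics/a.png

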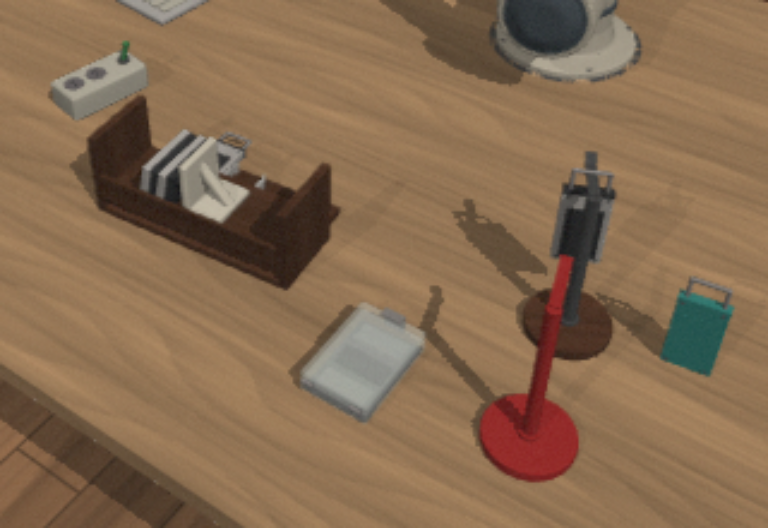

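View pics/b.png

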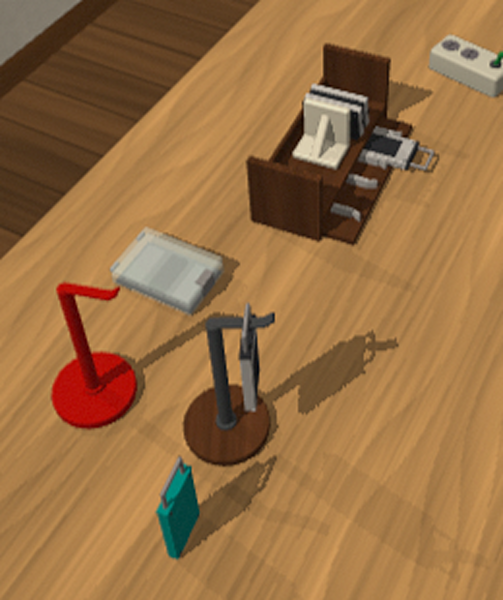

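The wood stand with the grey carrier is at scene crop (590,200), behind the red decoy. The turquoise decoy stands at (697,330). In the side crop, the bay nearest the stands is empty (mouth around (350,210)), and the other bay is full with its bail sticking out. I'll back-project the key pixels.

```bash
cat > h.py <<'E'
from bench import arm
import cv2,numpy as np
from scipy.spatial.transform import Rotation as Rn
from scipy.optimize import least_squares
def ray(n,u,v,z,c=None):
    c=c or arm.camera_info(n);C=-c["R"].T@c["t"];d=c["R"].T@np.linalg.inv(c["mtx"])@[u,v,1]
    return C+d*(z-C[2])/d[2]
def proj(c,X):
    p=(np.atleast_2d(X)@c["R"].T+c["t"])@c["mtx"].T;return p[:,:2]/p[:,2:]
S=lambda u,v:(190+u/2.4,180+v/2.4)
D=lambda u,v:(160+u/1.9346,160+v/1.9355)
E
python3 - <<'E'
from h import *
def p(l,n,uv,z):print(l,n,ray(n,*uv,z).round(3))
p("foot","side",D(227,425),.014);p("foot","scene",S(568,322),.014)
p("posttop","side",D(217,322),.2);p("tip","side",D(271,316),.208);p("tip","scene",S(591,155),.208)
p("carrier bail top","side",D(248,308),.205);p("bail","scene",S(591,171),.205)
p("cub front R base","side",D(355,242),.010);p("cub front L base","side",D(410,124),.01)
p("cub front R","scene",S(338,212),.01);p("back R bottom","scene",S(287,287),0);p("back L bottom","scene",S(98,208),0)
p("cheekR front top","side",D(322,180),.118);p("cheekR back top","side",D(250,160),.118)
p("cheekR front top","scene",S(330,166),.118);p("cheekR backtop","scene",S(287,234),.118)
p("case","scene",S(362,360),.016);p("toggle","scene",S(125,45),.06)
p("docked bail","side",D(437,160),.016)
E
```

```text
foot side [0.541 0.26  0.014]
foot scene [0.553 0.26  0.014]
posttop side [0.541 0.254 0.2  ]
tip side [0.493 0.227 0.208]
tip scene [0.501 0.232 0.208]
carrier bail top side [0.519 0.227 0.205]
bail scene [0.522 0.241 0.205]
cub front R base side [ 0.532 -0.06   0.01 ]
cub front L base side [ 0.561 -0.319  0.01 ]
cub front R scene [ 0.548 -0.055  0.01 ]
back R bottom scene [ 0.682 -0.036  0.   ]
back L bottom scene [ 0.712 -0.317  0.   ]
cheekR front top side [ 0.577 -0.05   0.118]
cheekR back top side [ 0.679 -0.04   0.118]
cheekR front top scene [ 0.586 -0.042  0.118]
cheekR backtop scene [ 0.708 -0.015  0.118]
case scene [0.734 0.103 0.016]
toggle scene [ 0.476 -0.481  0.06 ]
docked bail side [ 0.491 -0.256  0.016]
```

Request:
drive_tool --hand '[85,85,85,85,85,85,85,85,85,85,85,85,85,85,85,85]' --delta_pos '[[48,-8,-15],[48,-8,-15],[48,-8,-15],[48,-8,-15],[21,-52,0],[21,-52,0],[21,-52,0],[21,-52,0],[21,-52,0],[21,-52,0],[21,-52,0],[21,-52,0],[21,-52,0],[21,-52,0],[21,-52,0],[0,0,0]]' --rot '[[0,0,0],[0,0,0],[0,0,0],[0,0,0],[0,0,0],[0,0,0],[0,0,0],[0,0,0],[0,0,0],[0,0,0],[0,0,0],[0,0,0],[0,0,0],[0,0,0],[0,0,0],[0,0,0]]'

```text
clock: 2.8
eef_pos: [0.4165, 0.1302, 0.2851]
tcp_rot: [-3.112, -0.391, -0.008]
contact_force: [1.2, -0.7, 0.7]
finger_gap: 0.085
```

Request:
drive_tool --hand '[85,85,85,85,85,85]' --delta_pos '[[0,-10,10],[0,-10,10],[0,-10,10],[0,-10,0],[0,-10,0],[0,0,0]]' --rot '[[0,10,0],[0,10,0],[0,10,0],[0,10,0],[0,10,0],[0,0,0]]'

```text
clock: 3.55
eef_pos: [0.4766, 0.2196, 0.262]
tcp_rot: [-2.787, -0.331, -1.232]
contact_force: [-1.2, -1.2, -0.9]
finger_gap: 0.0852
```

```bash
python3 - <<'E'
from h import *
o=arm.get_obs();R=Rn.from_rotvec(o["tcp_rot"]).as_matrix();print(o["eef_pos"].round(4),R.round(3).tolist(),o["joint_positions"].round(3))
c=arm.camera_info("wrist");im=arm.snapshot("wrist");cv2.imwrite("pics/w1.png",im)
print(c["mtx"].round(1).tolist(),(-c["R"].T@c["t"]).round(3),c["R"].round(3).tolist())
np.savez("w1.npz",**c)
for th in("carrier","carrier_bail","carrier_nose","hook_seat","stand"):
    for r in arm.regions_of("wrist",th)[:3]:print(th,round(r["conf"],2),r["extent"])
E
```

```text
[0.4766 0.2196 0.262 ] [[0.654, 0.227, 0.722], [0.166, -0.974, 0.156], [0.738, 0.018, -0.674]] [ 0.511 -0.856  2.086 -0.244  1.116  1.86 ]
[[422.8, 0.0, 315.6], [0.0, 422.8, 239.9], [0.0, 0.0, 1.0]] [0.424 0.209 0.424] [[0.228, -0.973, 0.016], [-0.852, -0.208, -0.481], [0.472, 0.096, -0.877]]
carrier 0.77 [250.4, 266.4, 338.9, 348.7]
carrier 0.74 [88.3, 269.0, 190.4, 330.4]
carrier 0.36 [576.2, 222.9, 637.6, 417.9]
carrier_bail 0.72 [250.6, 267.3, 339.9, 350.8]
carrier_bail 0.55 [87.3, 265.7, 191.5, 328.0]
carrier_nose 0.77 [250.7, 267.6, 338.6, 351.6]
carrier_nose 0.7 [411.8, 147.8, 500.5, 261.6]
carrier_nose 0.59 [85.7, 270.3, 190.7, 331.9]
hook_seat 0.8 [241.5, 224.3, 343.8, 378.0]
hook_seat 0.8 [261.5, 42.6, 339.0, 224.9]
stand 0.8 [236.0, 222.3, 339.5, 379.5]
stand 0.79 [255.7, 44.3, 340.7, 229.3]
stand 0.3 [252.4, 268.9, 341.1, 350.5]
```

View pics/w1.png

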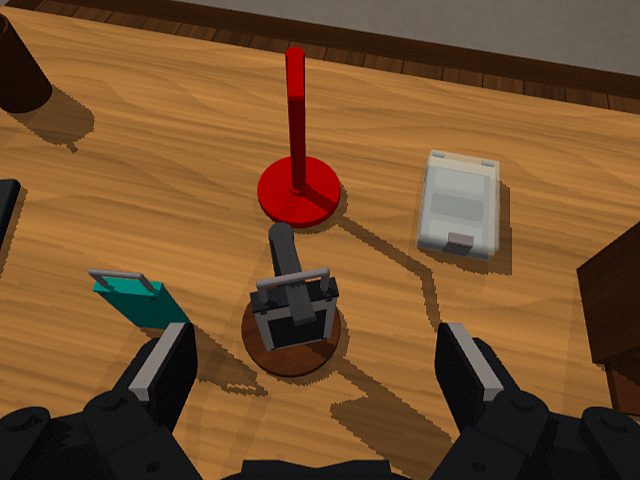

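The wrist view shows the grey carrier on the wood stand. Its bail bar runs from (258,284) to (328,271), the hook tip is near (305,320), and the post top is at (281,230). The case is at upper right, and j2 is close to its lower limit.

```bash
python3 - <<'E'
from h import *
c=dict(np.load("w1.npz"))
def p(l,uv,z):
    X=ray(0,*uv,z,c);print(l,X.round(4));return X
a=p("post end",(281,232),.2);t=p("tip",(305,318),.206);l=p("bailL",(260,285),.205);r=p("bailR",(327,272),.205)
p("bail mid",(293,279),.205);p("foot c",(291,331),.014)
p("slab top-left near",(251,299),.178);p("slab top right near",(337,291),.178)
d=l-r;print("bail yaw (stand x)",np.degrees(np.arctan2(-d[0],d[1])),np.linalg.norm(d)); d=a-t;print("strip yaw",np.degrees(np.arctan2(d[1],d[0])),np.linalg.norm(d))
# fit of stand pose to pixels in 3 views
cs,cd=arm.camera_info("scene"),arm.camera_info("side")
K=[(c,(291,331),(0,0,.014)),(c,(305,319),(-.060,0,.208)),(c,(281,228),(.008,0,.2)),(c,(260,285),(-.03,.019,.203)),(c,(327,272),(-.03,-.019,.203)),
(cs,S(568,322),(0,0,.014)),(cs,S(591,155),(-.062,0,.208)),(cd,D(227,425),(0,0,.014)),(cd,D(271,316),(-.062,0,.208)),(cd,D(217,320),(0.004,0,.2))]
def f(q):
    R=Rn.from_euler("z",q[2]).as_matrix()
    return np.concatenate([proj(k,R@np.array(X)+[q[0],q[1],0])[0]-uv for k,uv,X in K])
s=least_squares(f,[.545,.258,.45],loss="soft_l1");print(s.x.round(4),np.degrees(s.x[2]),f(s.x).round(1))
E
```

```text
post end [0.5449 0.2557 0.2   ]
tip [0.4935 0.2279 0.206 ]
bailL [0.5065 0.257  0.205 ]
bailR [0.5231 0.2223 0.205 ]
bail mid [0.5143 0.24   0.205 ]
foot c [0.5387 0.2545 0.014 ]
slab top-left near [0.5065 0.2655 0.178 ]
slab top right near [0.5241 0.2151 0.178 ]
bail yaw (stand x) 25.552894479865564 0.038415110893506875
strip yaw 28.462350182903474 0.058697705896424895
[0.5424 0.2537 0.468 ] 26.815748080552474 [ 1.7 -3.4  0.1  6.6 -0.5 -3.   0.4  0.4 -1.3 -0.7 -0.6 -3.5  0.1 -3.7
  0.8 -2.6  2.9  0.4 -2.8  0.7]
```

Request:
drive_tool --hand '[85,85,85,85,85,85]' --delta_pos '[[-5,0,0],[-5,0,0],[-25,0,18],[-25,0,22],[-25,0,22],[0,0,0]]' --rot '[[5.2,0,-4.7],[5.2,0,-4.7],[0,0,0],[0,0,0],[0,0,0],[0,0,0]]'

```text
clock: 4.6
eef_pos: [0.4944, 0.2192, 0.1688]
tcp_rot: [-2.66, -0.646, -1.155]
contact_force: [0.8, 0.6, 0.2]
finger_gap: 0.0853
```

```bash
cat >> h.py <<'E'
def st(org=(.5424,.2542),yaw=.468):
    o=arm.get_obs();R=Rn.from_rotvec(o["tcp_rot"]).as_matrix();p=o["eef_pos"]
    Q=Rn.from_euler("z",yaw).as_matrix()
    print("t",round(float(o["clock"]),2),"tcp",p.round(4),"j",o["joint_positions"].round(3),"F",o["contact_force"].round(1),"gap",round(float(o["finger_gap"]),4))
    g=p+R[:,2]*.006
    print("local grasp",(Q.T@(g-[*org,0])).round(4),"axes xyz cols local",(Q.T@R).round(3).tolist())
    return p,R,Q
E
python3 -c "
from h import *
st()"
```

```text
t 4.6 tcp [0.4944 0.2192 0.1688] j [ 0.265 -0.856  2.244  0.169  0.953  1.32 ] F [0.8 0.6 0.2] gap 0.0853
local grasp [-0.0542 -0.0097  0.1647] axes xyz cols local [[0.685, 0.002, 0.728], [0.013, -1.0, -0.009], [0.728, 0.016, -0.685]]
```

```bash
cat > kin.py <<'E'
from h import *
P=[([-1.376,.092,1.232,0,1.82,-.057],[.149,-.581,.222],[-3.115,-.394,0]),
([.511,-.856,2.086,-.244,1.116,1.86],[.4766,.2196,.262],[-2.787,-.331,-1.232]),
([.265,-.856,2.244,.169,.953,1.32],[.4944,.2192,.1688],[-2.66,-.646,-1.155])]
def fk(j,q):
    r0,z0,a,b,e,d=q
    Ry=lambda t:Rn.from_euler("y",t).as_matrix();Rz=lambda t:Rn.from_euler("z",t).as_matrix()
    R=Rz(j[0])@Ry(j[1]);p=Rz(j[0])@[r0,0,z0]+R@[0,0,a]
    R=R@Ry(j[2]);p=p+R@[e,0,b]
    R=R@Rz(j[3])@Ry(j[4])@Rz(j[5])
    return p+R[:,2]*d,R
f=lambda q:np.concatenate([np.r_[fk(j,q)[0]-p,.1*(fk(j,q)[1][:,2]-Rn.from_rotvec(r).as_matrix()[:,2])] for j,p,r in P])
reg=lambda q:np.r_[f(q),.01*(q-np.array([0,.35,.35,.35,0,.2]))]
sol=least_squares(reg,[0,.35,.35,.35,0,.2])
q=sol.x
if __name__=="__main__":
    print(q.round(4),f(q).round(4))
    for j,p,r in P:print((fk(j,q)[1].T@Rn.from_rotvec(r).as_matrix()).round(2).tolist())
E
python3 kin.py
```

```text
[-0.0028  0.1513  0.3382  0.5641  0.0979  0.3079] [-0.0332 -0.0061  0.001  -0.      0.0001  0.      0.0126 -0.0219 -0.0005
 -0.     -0.0001 -0.      0.0106 -0.0384 -0.0004  0.0001 -0.      0.0001]
[[-0.0, -1.0, -0.0], [1.0, -0.0, 0.0], [-0.0, -0.0, 1.0]]
[[-0.0, -1.0, 0.0], [1.0, -0.0, 0.0], [-0.0, 0.0, 1.0]]
[[0.0, -1.0, 0.0], [1.0, 0.0, -0.0], [0.0, 0.0, 1.0]]
```

```bash
sed -i 's/r0,z0,a,b,e,d=q/r0,z0,a,b,e,d,h=q/; s/\[r0,0,z0\]/[r0,h,z0]/; s/,0,\.2\])/,0,.2,0])/g; s/\[0,\.35,\.35,\.35,0,\.2\])$/[0,.35,.35,.35,0,.2,0])/; s/\.01\*(q/.0005*(q/' kin.py; python3 kin.py
```

```text
[-0.0039  0.1582  0.3732  0.562   0.099   0.3489  0.034 ] [ 0.0003  0.0001  0.0002 -0.      0.0001  0.      0.0001 -0.0001 -0.0001
 -0.     -0.0001 -0.      0.0001 -0.0002 -0.0001  0.0001 -0.      0.0001]
[[-0.0, -1.0, -0.0], [1.0, -0.0, 0.0], [-0.0, -0.0, 1.0]]
[[-0.0, -1.0, 0.0], [1.0, -0.0, 0.0], [-0.0, 0.0, 1.0]]
[[0.0, -1.0, 0.0], [1.0, 0.0, -0.0], [0.0, 0.0, 1.0]]
```

```bash
cat >> kin.py <<'E'
LO=np.array([-2.87,-.85,.17,-1.51,.06,-2.65]);HI=np.array([2.87,2.18,2.46,4.65,2.69,2.65])
T=np.array([[0,-1,0],[1,0,0],[0,0,1.]])
def ik(p,R,seed=None):
    def g(j):
        P_,R_=fk(j,q);return np.r_[P_-p,.3*((R_@T)-R).ravel()]
    best=None
    for s in ([seed] if seed is not None else [[.4,-.5,2,0,1,1.5],[.4,.3,1.5,0,1.5,1.5],[.4,-.5,2.2,3.1,.5,-1.5],[0,.3,1.5,0,1.8,-1.5]]):
        k=least_squares(g,np.clip(s,LO+.01,HI-.01),bounds=(LO,HI))
        if best is None or k.cost<best.cost:best=k
    return best.x,np.sqrt(2*best.cost)
def tool(yaw,pitch): # pitch: degrees below horizontal of tool z, heading yaw; tool y=-left
    a=np.radians(pitch);Q=Rn.from_euler("z",yaw).as_matrix()
    z=np.array([np.cos(a),0,-np.sin(a)]);y=np.array([0,-1,0.]);x=np.cross(y,z);return Q@np.c_[x,y,z]
def Sp(s,z,y=0,org=(.5424,.2542),yaw=.468):
    return np.array([*org,0])+Rn.from_euler("z",yaw).as_matrix()@[s,y,z]
E
python3 - <<'E'
from kin import *
for pi in (30,40,45,50,55,60,70):
  for zg in (.10,.13,.16):
    for s in(-.045,-.1):
      R=tool(.468,pi);p=Sp(s,zg)-.006*R[:,2];j,e=ik(p,R);print(pi,zg,s,round(e,4),j.round(2) if e<.01 else "")
print("lay")
for (x,y) in((.45,.08),(.5,.08),(.42,.15)):
  for pi in (120,130,135,140,150):
    R=tool(.3,pi);j,e=ik(np.array([x,y,.03]),R);print(x,y,pi,round(e,4),j.round(2))
E
```

```text
30 0.1 -0.045 0.0263 
30 0.1 -0.1 0.0773 
30 0.13 -0.045 0.0313 
30 0.13 -0.1 0.0826 
30 0.16 -0.045 0.0352 
30 0.16 -0.1 0.0861 
40 0.1 -0.045 0.0008 [ 0.28 -0.85  2.38  0.2   0.76  1.3 ]
40 0.1 -0.1 0.0501 
40 0.13 -0.045 0.0037 [ 0.29 -0.85  2.33  0.19  0.81  1.32]
40 0.13 -0.1 0.0525 
40 0.16 -0.045 0.0051 [ 0.29 -0.85  2.27  0.18  0.87  1.33]
40 0.16 -0.1 0.0533 
45 0.1 -0.045 0.0 [ 0.3  -0.77  2.3   0.16  0.84  1.34]
45 0.1 -0.1 0.0328 
45 0.13 -0.045 0.0 [ 0.3  -0.79  2.25  0.15  0.9   1.35]
45 0.13 -0.1 0.0342 
45 0.16 -0.045 0.0 [ 0.3  -0.79  2.2   0.15  0.96  1.36]
45 0.16 -0.1 0.0341 
50 0.1 -0.045 0.0 [ 0.31 -0.69  2.22  0.13  0.93  1.37]
50 0.1 -0.1 0.0139 
50 0.13 -0.045 0.0 [ 0.31 -0.7   2.17  0.12  0.98  1.38]
50 0.13 -0.1 0.0145 
50 0.16 -0.045 0.0 [ 0.31 -0.71  2.12  0.12  1.04  1.39]
50 0.16 -0.1 0.0138 
55 0.1 -0.045 0.0 [ 0.32 -0.61  2.13  0.1   1.01  1.4 ]
55 0.1 -0.1 0.0 [ 0.29 -0.82  2.25  0.11  1.1   1.38]
55 0.13 -0.045 0.0 [ 0.32 -0.62  2.09  0.1   1.07  1.4 ]
55 0.13 -0.1 0.0 [ 0.29 -0.82  2.2   0.11  1.16  1.38]
55 0.16 -0.045 0.0 [ 0.32 -0.62  2.04  0.09
[... 875 characters left out ...]
17  0.49  1.29 -0.11  2.15  1.42]
0.45 0.08 140 0.0 [ 0.17  0.56  1.23 -0.12  2.22  1.42]
0.45 0.08 150 0.0 [ 0.18  0.71  1.12 -0.15  2.35  1.41]
0.5 0.08 120 0.0 [ 0.14  0.38  1.32 -0.08  1.96  1.4 ]
0.5 0.08 130 0.0 [ 0.16  0.54  1.18 -0.11  2.11  1.4 ]
0.5 0.08 135 0.0 [ 0.16  0.61  1.11 -0.12  2.19  1.4 ]
0.5 0.08 140 0.0 [ 0.16  0.69  1.05 -0.14  2.27  1.4 ]
0.5 0.08 150 0.0 [ 0.17  0.84  0.93 -0.17  2.42  1.38]
0.42 0.15 120 0.0 [ 0.28  0.23  1.51 -0.01  1.93  1.55]
0.42 0.15 130 0.0 [ 0.28  0.39  1.38 -0.02  2.07  1.55]
0.42 0.15 135 0.0 [ 0.28  0.46  1.32 -0.02  2.14  1.55]
0.42 0.15 140 0.0 [ 0.28  0.54  1.26 -0.02  2.21  1.55]
0.42 0.15 150 0.0 [ 0.28  0.68  1.16 -0.02  2.35  1.54]
```

Request:
drive_tool --hand '[85,85,85,85,85,85]' --delta_pos '[[0,-5,-15],[-10,-5,0],[-15,0,10],[-15,0,12],[-15,0,12],[0,0,0]]' --rot '[[0,-6,0],[0,-6,0],[0,0,0],[0,0,0],[0,0,0],[0,0,0]]'

```text
clock: 5.35
eef_pos: [0.4596, 0.2092, 0.1269]
tcp_rot: [-2.799, -0.672, -0.903]
contact_force: [-0.5, 0.6, 0.0]
finger_gap: 0.0848
```

```bash
python3 - <<'E'
from h import *
p,R,Q=st();G=Q.T@(p+.006*R[:,2]-[.5424,.2542,0])
L=Q.T@R
print("pitch",np.degrees(np.arctan2(-L[2,2],L[0,2])))
for t in([-.08,0,.105],[-.044,0,.105]):print("tool delta mm",(1000*L.T@(np.array(t)-G)).round(1))
E
```

```text
t 5.35 tcp [0.4596 0.2092 0.1269] j [ 0.305 -0.796  2.208  0.088  1.115  1.391] F [-0.5  0.6  0. ] gap 0.0848
local grasp [-0.0907 -0.0029  0.122 ] axes xyz cols local [[0.814, -0.002, 0.581], [0.009, -1.0, -0.016], [0.581, 0.018, -0.814]]
pitch 54.474153742003864
tool delta mm [-1.2 -3.3 20. ]
tool delta mm [28.1 -3.3 40.9]
```

Request:
drive_tool --hand '[85,85,85,85,85]' --delta_pos '[[-1,-3,20],[10,0,7],[10,0,7],[9,0,7],[0,0,0]]' --rot '[[0,0,0],[0,0,0],[0,0,0],[0,0,0],[0,0,0]]'

```text
clock: 5.98
eef_pos: [0.5037, 0.2327, 0.1172]
tcp_rot: [-2.79, -0.668, -0.927]
contact_force: [0.0, -0.6, 0.2]
finger_gap: 0.0849
```

```bash
python3 - <<'E'
from h import *
p,R,Q=st();G=Q.T@(p+.006*R[:,2]-[.5424,.2542,0]);L=Q.T@R
print("tool delta mm",(1000*L.T@(np.array([-.044,0,.105])-G)).round(1))
cv2.imwrite("pics/w2.png",arm.snapshot("wrist"))
E
```

```text
t 5.97 tcp [0.5037 0.2327 0.1172] j [ 0.332 -0.623  2.133  0.075  0.999  1.412] F [ 0.  -0.6  0.2] gap 0.0849
local grasp [-0.0407 -0.0018  0.1124] axes xyz cols local [[0.804, -0.004, 0.595], [0.008, -1.0, -0.018], [0.595, 0.019, -0.804]]
tool delta mm [-7.  -1.9  3.9]
```

View pics/w2.png

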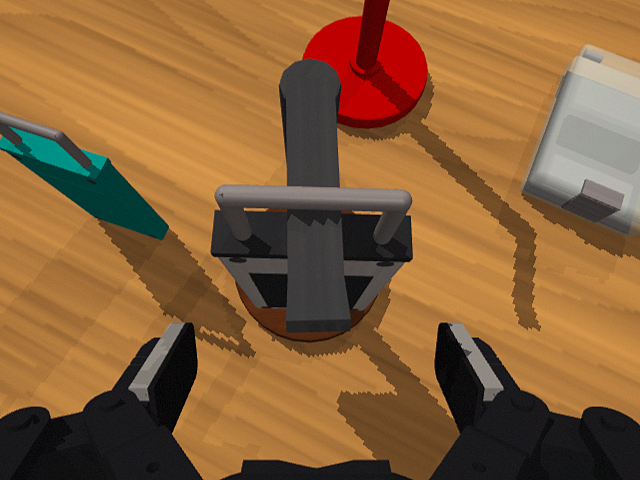

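The bail and slab are centred between the open pads: the bail bar is at row 195, the slab's top face spans (212..412, 215..260), and the hook tip is near (317,325). I'll project the model to check depth.

```bash
python3 - <<'E'
from h import *
c=arm.camera_info("wrist");p,R,Q=st()
W=lambda s,y,z:np.array([.5424,.2542,0])+Q@[s,y,z]
for n,X in {"topfrontL":W(-.036,.027,.178),"topfrontR":W(-.036,-.027,.178),"topbackR":W(-.024,-.027,.178),"bailR":W(-.03,-.0215,.2025),"nosefrontL":W(-.036,.027,.078),"hooktip":W(-.062,0,.208),
 "padtipL(open,-13)":p+R@[0,-.0425,.012],"padtip25":p+R@[0,-.0425,.025],"padtipcornerx+":p+R@[.011,-.0425,.012],"padtipcorner-":p+R@[-.011,-.0425,.012]}.items():print(n,proj(c,X)[0].round(0))
E
```

```text
t 6.03 tcp [0.5034 0.2326 0.1172] j [ 0.332 -0.624  2.133  0.075  0.999  1.412] F [-0.1  1.2 -0.2] gap 0.0855
local grasp [-0.0409 -0.0018  0.1124] axes xyz cols local [[0.804, -0.004, 0.595], [0.008, -1.0, -0.018], [0.595, 0.019, -0.804]]
topfrontL [209. 256.]
topfrontR [411. 256.]
topbackR [408. 215.]
bailR [410. 200.]
nosefrontL [254. 310.]
hooktip [311. 350.]
padtipL(open,-13) [214. 303.]
padtip25 [220. 290.]
padtipcornerx+ [212. 280.]
padtipcorner- [216. 326.]
```

```bash
python3 - <<'E'
from h import *
c=arm.camera_info("wrist");p,R,Q=st()
for x in(-.011,0,.011):
  for t in(-.02,-.01,0,.01):
    print(x,t,proj(c,p+R@[x,-.0425,t])[0].round(0),proj(c,p+R@[x,-.057,t])[0].round(0))
E
```

```text
t 6.03 tcp [0.5034 0.2326 0.1172] j [ 0.332 -0.624  2.133  0.075  0.999  1.412] F [-0.1  1.2 -0.2] gap 0.0855
local grasp [-0.0409 -0.0018  0.1124] axes xyz cols local [[0.804, -0.004, 0.595], [0.008, -1.0, -0.018], [0.595, 0.019, -0.804]]
-0.011 -0.02 [196. 372.] [156. 372.]
-0.011 -0.01 [203. 356.] [165. 356.]
-0.011 0 [209. 341.] [174. 341.]
-0.011 0.01 [215. 329.] [181. 329.]
0 -0.02 [193. 345.] [152. 345.]
0 -0.01 [200. 331.] [162. 330.]
0 0 [207. 317.] [171. 317.]
0 0.01 [213. 306.] [178. 306.]
0.011 -0.02 [190. 318.] [148. 318.]
0.011 -0.01 [198. 304.] [158. 304.]
0.011 0 [205. 292.] [167. 292.]
0.011 0.01 [211. 282.] [176. 282.]
```

```bash
python3 - <<'E'
import cv2
im=cv2.imread("pics/w2.png")[290:480,90:290];im=cv2.convertScaleAbs(im,alpha=1.8,beta=25)
cv2.imwrite("pics/w2c.png",cv2.resize(im,None,fx=3,fy=3,interpolation=cv2.INTER_CUBIC))
E
```

```text
(no output)
```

View pics/w2c.png

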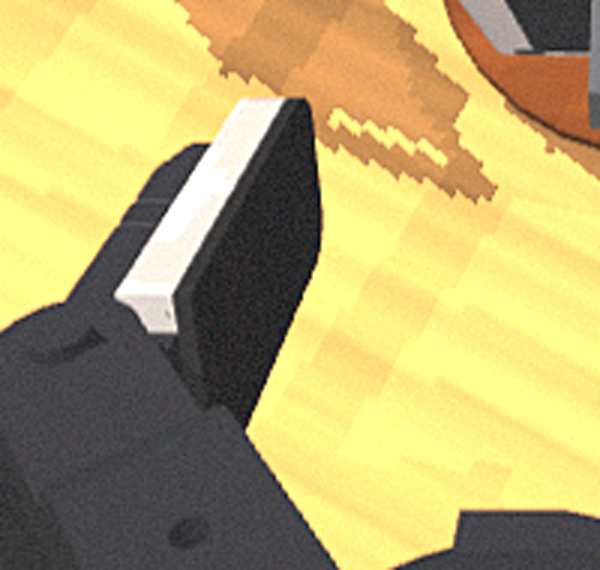

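```bash
python3 - <<'E'
from h import *
p,R,Q=st()
out=[]
for n in("side","scene"):
    im=arm.snapshot(n);c=arm.camera_info(n)
    u=proj(c,p)[0]
    im=cv2.convertScaleAbs(im,alpha=1.4,beta=15)
    x,y=int(u[0])-62,int(u[1])-75
    im=cv2.resize(im[y:y+150,x:x+125],None,fx=3.2,fy=3.2*1.2,interpolation=cv2.INTER_CUBIC)
    for sy in(-1,1):
        for t,col in((.025,(0,0,255)),(.012,(0,255,0)),(-.02,(255,0,0))):
            v=proj(c,p+R@[0,sy*.0425,t])[0]-[x,y];cv2.circle(im,(int(v[0]*3.2),int(v[1]*3.84)),3,col,-1)
    out.append(im)
cv2.imwrite("pics/chk.png",np.hstack(out))
E
```

```text
t 6.03 tcp [0.5034 0.2326 0.1172] j [ 0.332 -0.624  2.133  0.075  0.999  1.412] F [-0.1  1.2 -0.2] gap 0.0855
local grasp [-0.0409 -0.0018  0.1124] axes xyz cols local [[0.804, -0.004, 0.595], [0.008, -1.0, -0.018], [0.595, 0.019, -0.804]]
```

View pics/chk.png

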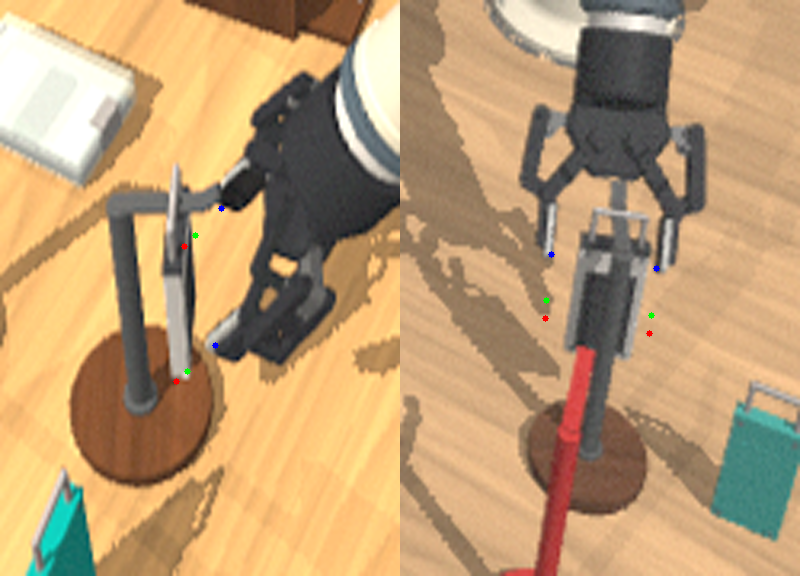

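The pads really end about 20 mm behind the reported TCP when open (blue dots), in all three cameras. So the true grasp point is about 32 mm behind the reported TCP, not 6 mm ahead of it. I'll re-plan with that offset.

```bash
sed -i 's/R\[:,2\]\*\.006/R[:,2]*(-.032)/' h.py; python3 - <<'E'
from kin import *
for pi in (25,30,35,40,45):
    for s in(-.044,-.07,-.1):
      R=tool(.468,pi);j,e=ik(Sp(s,.12)+.032*R[:,2],R);print(pi,s,round(e,4),j.round(2))
for pi in (115,120,125,130):
    R=tool(.3,pi);j,e=ik(np.array([.46,.1,.023])+.032*R[:,2],R);print(pi,round(e,4),j.round(2))
E
```

```text
25 -0.044 0.0154 [ 0.28 -0.78  2.46  0.46  0.39  1.06]
25 -0.07 0.0359 [ 0.27 -0.84  2.46  0.41  0.47  1.11]
25 -0.1 0.0604 [ 0.25 -0.85  2.46  0.43  0.51  1.09]
30 -0.044 0.0 [ 0.28 -0.82  2.45  0.35  0.49  1.17]
30 -0.07 0.019 [ 0.27 -0.85  2.46  0.34  0.54  1.17]
30 -0.1 0.0469 [ 0.25 -0.85  2.46  0.36  0.56  1.15]
35 -0.044 0.0 [ 0.29 -0.77  2.38  0.26  0.59  1.25]
35 -0.07 0.0087 [ 0.28 -0.85  2.43  0.26  0.64  1.25]
35 -0.1 0.0364 [ 0.27 -0.85  2.42  0.27  0.67  1.23]
40 -0.044 0.0 [ 0.3  -0.71  2.32  0.2   0.68  1.31]
40 -0.07 0.0 [ 0.29 -0.83  2.38  0.21  0.74  1.3 ]
40 -0.1 0.0236 [ 0.28 -0.85  2.38  0.21  0.78  1.29]
45 -0.044 0.0 [ 0.31 -0.65  2.24  0.16  0.78  1.35]
45 -0.07 0.0 [ 0.3  -0.76  2.31  0.16  0.83  1.34]
45 -0.1 0.0088 [ 0.28 -0.85  2.35  0.17  0.88  1.33]
115 0.0 [ 0.18  0.21  1.57 -0.05  1.8   1.45]
120 0.0 [ 0.18  0.28  1.51 -0.06  1.87  1.45]
125 0.0 [ 0.19  0.36  1.44 -0.07  1.95  1.45]
130 0.0 [ 0.19  0.43  1.39 -0.08  2.02  1.45]
```

```bash
cat > goal.py <<'E'
from kin import *
def togo(p1,R1,n):
    """total move in current tool axes for n equal rows (constant rotation rate approximated)"""
    o=arm.get_obs();p=o["eef_pos"];R=Rn.from_rotvec(o["tcp_rot"]).as_matrix()
    rv=Rn.from_matrix(R.T@R1).as_rotvec(degrees=True)
    print("rotvec deg",rv.round(1),"total tool mm",(1000*R.T@(p1-p)).round(1))
    if n>1:
        for i in range(n):
            Ri=R@Rn.from_rotvec(rv*i/n,degrees=True).as_matrix()
            print("row",i,(1000*Ri.T@(p1-p)/n).round(1).tolist(),(rv/n).round(2).tolist())
E
python3 - <<'E'
from goal import *
st()
R=tool(.468,45);togo(Sp(-.046,.110)+.032*R[:,2],R,3)
E
```

```text
t 6.12 tcp [0.503  0.2325 0.1167] j [ 0.332 -0.625  2.134  0.075  1.     1.412] F [-1.2 -0.  -1. ] gap 0.0849
local grasp [-0.0639 -0.001   0.1424] axes xyz cols local [[0.804, -0.004, 0.594], [0.008, -1.0, -0.018], [0.594, 0.019, -0.804]]
rotvec deg [1.  8.6 0.5] total tool mm [-0.1 -2.3 36.4]
row 0 [-0.0, -0.8, 12.1] [0.33, 2.85, 0.18]
row 1 [-0.6, -0.7, 12.1] [0.33, 2.85, 0.18]
row 2 [-1.2, -0.6, 12.1] [0.33, 2.85, 0.18]
```

Request:
drive_tool --hand '[85,85,85,85]' --delta_pos '[[0,-1,12],[-1,-1,12],[-1,0,12],[0,0,0]]' --rot '[[0.3,3,0.2],[0.3,3,0.2],[0.3,3,0.2],[0,0,0]]'

```text
clock: 6.62
eef_pos: [0.5215, 0.2434, 0.089]
tcp_rot: [-2.664, -0.632, -1.129]
contact_force: [-0.1, -0.8, -0.4]
finger_gap: 0.0852
```

```bash
python3 - <<'E'
from goal import *
st()
R=tool(.468,45);togo(Sp(-.046,.110)+.032*R[:,2],R,1)
E
```

```text
t 6.62 tcp [0.5215 0.2434 0.089 ] j [ 0.309 -0.668  2.277  0.166  0.744  1.339] F [-0.1 -0.8 -0.4] gap 0.0852
local grasp [-0.0465 -0.0002  0.1113] axes xyz cols local [[0.696, -0.002, 0.718], [-0.001, -1.0, -0.002], [0.718, 0.0, -0.696]]
rotvec deg [ 0.1 -0.9 -0.1] total tool mm [-1.1 -0.3  1.3]
```

Now close the gripper.

Request:
drive_tool --hand '[40,40,40,40,40,40,40]' --delta_pos '[[0,0,0],[0,0,0],[0,0,0],[0,0,0],[0,0,0],[0,0,0],[0,0,0]]' --rot '[[0,0,0],[0,0,0],[0,0,0],[0,0,0],[0,0,0],[0,0,0],[0,0,0]]' --force 60

```text
clock: 7.5
eef_pos: [0.5218, 0.2435, 0.0916]
tcp_rot: [-2.664, -0.633, -1.13]
contact_force: [-0.3, -0.3, -1.4]
finger_gap: 0.052
```

```bash
python3 - <<'E'
from h import *
p,R,Q=st()
c=arm.camera_info("wrist");im=arm.snapshot("wrist");im2=arm.snapshot("side")
cc=arm.camera_info("side");u=proj(cc,p)[0];x,y=int(u[0])-50,int(u[1])-60
b=cv2.resize(im2[y:y+120,x:x+100],(400,480),interpolation=cv2.INTER_CUBIC)
a=im[:,120:520]
cv2.imwrite("pics/g1.png",cv2.convertScaleAbs(np.hstack([a,b]),alpha=1.4,beta=15))
E
```

```text
t 7.5 tcp [0.5218 0.2435 0.0916] j [ 0.31  -0.669  2.273  0.164  0.748  1.34 ] F [-0.3 -0.3 -1.4] gap 0.052
local grasp [-0.0462 -0.0002  0.1139] axes xyz cols local [[0.695, -0.002, 0.719], [-0.001, -1.0, -0.002], [0.719, 0.001, -0.695]]
```

View pics/g1.png

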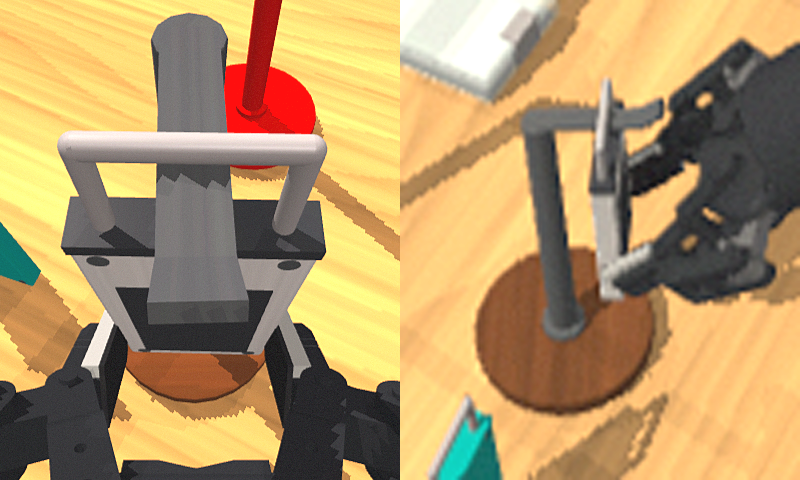

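Gap 52 mm, so the pads stopped on the slab's sides in its lower part; the bail is still on the hook. I'll lift with a firmer grip.

Request:
drive_tool --hand '[40,40,40,40,40]' --delta_pos '[[0,0,0],[3.5,0,-3.5],[3.5,0,-3.5],[3,0,-3],[0,0,0]]' --rot '[[0,0,0],[0,0,0],[0,0,0],[0,0,0],[0,0,0]]' --force 90

```text
clock: 8.22
eef_pos: [0.5214, 0.2433, 0.1065]
tcp_rot: [-2.664, -0.633, -1.129]
contact_force: [-0.5, 0.3, -2.6]
finger_gap: 0.051
```

```bash
python3 - <<'E'
from h import *
p,R,Q=st()
c=arm.camera_info("wrist");im=arm.snapshot("wrist");im2=arm.snapshot("side")
cc=arm.camera_info("side");u=proj(cc,p)[0];x,y=int(u[0])-50,int(u[1])-70
b=cv2.resize(im2[y:y+120,x:x+100],(400,480),interpolation=cv2.INTER_CUBIC)
a=im[:,120:520]
cv2.imwrite("pics/g2.png",cv2.convertScaleAbs(np.hstack([a,b]),alpha=1.4,beta=15))
E
```

```text
t 8.22 tcp [0.5214 0.2433 0.1065] j [ 0.31  -0.682  2.254  0.159  0.781  1.347] F [-0.5  0.3 -2.6] gap 0.051
local grasp [-0.0466 -0.0002  0.1288] axes xyz cols local [[0.696, -0.002, 0.718], [-0.0, -1.0, -0.002], [0.718, 0.001, -0.696]]
```

View pics/g2.png

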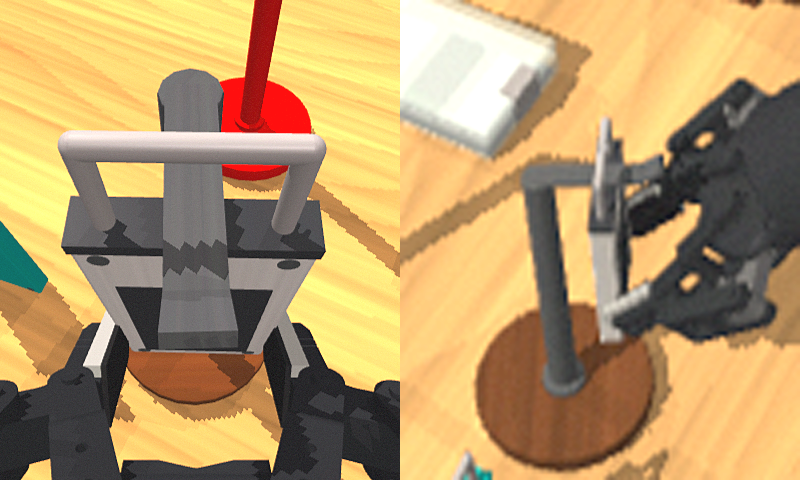

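Held: it rose about 15 mm with the tool and the bail is clear above the strip. Next it goes out along the stand's -x.

Request:
drive_tool --hand '[40,40,40,40]' --delta_pos '[[-8,0,-8],[-8,0,-8],[-8,0,-8],[0,0,0]]' --rot '[[0,0,0],[0,0,0],[0,0,0],[0,0,0]]'

```text
clock: 8.82
eef_pos: [0.4897, 0.2275, 0.1037]
tcp_rot: [-2.666, -0.634, -1.124]
contact_force: [-0.4, -0.2, -1.9]
finger_gap: 0.051
```

```bash
python3 - <<'E'
from h import *
st()
E
```

```text
t 8.82 tcp [0.4897 0.2275 0.1037] j [ 0.291 -0.829  2.338  0.167  0.85   1.337] F [-0.4 -0.2 -1.9] gap 0.051
local grasp [-0.082  0.     0.126] axes xyz cols local [[0.698, -0.002, 0.716], [-0.001, -1.0, -0.001], [0.716, 0.0, -0.698]]
```

Request:
drive_tool --hand '[40,40,40]' --delta_pos '[[-3,0,-4],[-3,0,-4],[0,0,0]]' --rot '[[0,0,0],[0,0,0],[0,0,0]]'

```text
clock: 9.2
eef_pos: [0.4842, 0.2245, 0.1046]
tcp_rot: [-2.668, -0.634, -1.121]
contact_force: [-0.1, -0.6, -1.9]
finger_gap: 0.051
```

```bash
python3 - <<'E'
from h import *
st()
E
```

```text
t 9.2 tcp [0.4842 0.2245 0.1046] j [ 0.287 -0.855  2.348  0.168  0.868  1.335] F [-0.1 -0.6 -1.9] gap 0.051
local grasp [-0.0882 -0.0002  0.127 ] axes xyz cols local [[0.7, -0.001, 0.714], [-0.001, -1.0, -0.001], [0.714, 0.0, -0.7]]
```

Request:
drive_tool --hand '[40,40,40,40,40]' --delta_pos '[[1,12,-3],[1,15,-3],[1,15,-3],[1,15,-3],[0,0,0]]' --rot '[[0,0,0],[0,0,0],[0,0,0],[0,0,0],[0,0,0]]'

```text
clock: 9.82
eef_pos: [0.5063, 0.1702, 0.1161]
tcp_rot: [-2.668, -0.636, -1.12]
contact_force: [0.6, 0.5, -2.0]
finger_gap: 0.0509
```

```bash
python3 - <<'E'
from goal import *
st()
for xy in((.45,.10),(.46,.08)):
  for yaw in (.3,.2):
    R=tool(yaw,135);p1=np.array([*xy,.06])+.032*R[:,2];print(xy,yaw,ik(p1,R)[1]);togo(p1,R,1)
E
```

```text
t 9.82 tcp [0.5063 0.1702 0.1161] j [ 0.085 -0.837  2.319  0.338  0.931  1.088] F [ 0.6  0.5 -2. ] gap 0.0509
local grasp [-0.0929 -0.0586  0.1385] axes xyz cols local [[0.7, -0.0, 0.714], [0.0, -1.0, -0.001], [0.714, 0.001, -0.7]]
(0.45, 0.1) 0.3 5.5117259627950665e-14
rotvec deg [ -0.  -90.3  10.7] total tool mm [-129.2   33.5  -19.2]
(0.45, 0.1) 0.2 9.252319354176273e-14
rotvec deg [ -0. -90.  17.] total tool mm [-128.9   31.3  -18.9]
(0.46, 0.08) 0.3 3.815132227352747e-14
rotvec deg [ -0.  -90.3  10.7] total tool mm [-129.3   55.9  -19.3]
(0.46, 0.08) 0.2 8.294253147791817e-14
rotvec deg [ -0. -90.  17.] total tool mm [-128.9   53.7  -18.9]
```

Step 1 should be met. Next I'll rotate it flat while moving over the clear desk area.

```bash
python3 - <<'E'
from goal import *
R=tool(.3,135);togo(np.array([.45,.10,.07])+.032*R[:,2],R,9)
E
```

```text
rotvec deg [ -0.  -90.3  10.7] total tool mm [-122.1   33.5  -26.2]
row 0 [-13.6, 3.7, -2.9] [-0.0, -10.04, 1.19]
row 1 [-13.8, 4.0, -0.5] [-0.0, -10.04, 1.19]
row 2 [-13.6, 4.3, 1.9] [-0.0, -10.04, 1.19]
row 3 [-12.9, 4.6, 4.2] [-0.0, -10.04, 1.19]
row 4 [-11.9, 4.8, 6.4] [-0.0, -10.04, 1.19]
row 5 [-10.5, 5.1, 8.4] [-0.0, -10.04, 1.19]
row 6 [-8.8, 5.3, 10.1] [-0.0, -10.04, 1.19]
row 7 [-6.8, 5.4, 11.4] [-0.0, -10.04, 1.19]
row 8 [-4.6, 5.5, 12.4] [-0.0, -10.04, 1.19]
```

Request:
drive_tool --hand '[40,40,40,40,40,40,40,40]' --delta_pos '[[-13.5,3.5,-3],[-14,4,-0.5],[-13.5,4,2],[-13,4.5,4],[-12,5,6],[-10,5,8],[-8,5,8],[0,0,0]]' --rot '[[0,-10,1.2],[0,-10,1.2],[0,-10,1.2],[0,-10,1.2],[0,-10,1.2],[0,-10,1.2],[0,-10,1.2],[0,0,0]]'

```text
clock: 10.82
eef_pos: [0.4458, 0.1138, 0.0607]
tcp_rot: [2.959, 0.496, -0.706]
contact_force: [0.1, -0.1, -1.5]
finger_gap: 0.0514
```

```bash
python3 - <<'E'
from goal import *
p,R,Q=st();print(R.round(3).tolist(),"G",(p-.032*R[:,2]).round(3))
R=tool(.3,135);togo(np.array([.45,.10,.06])+.032*R[:,2],R,3)
E
```

```text
t 10.82 tcp [0.4458 0.1138 0.0607] j [ 0.206  0.187  1.482 -0.042  1.936  1.439] F [ 0.1 -0.1 -1.5] gap 0.0514
local grasp [-0.1354 -0.0842  0.0893] axes xyz cols local [[0.886, -0.14, -0.442], [-0.117, -0.99, 0.077], [-0.449, -0.017, -0.893]]
[[0.844, 0.322, -0.43], [0.295, -0.947, -0.13], [-0.449, -0.017, -0.893]] G [0.46  0.118 0.089]
rotvec deg [  0.2 -18.3   1.9] total tool mm [-10.3  14.2  31. ]
row 0 [-3.4, 4.7, 10.3] [0.05, -6.11, 0.62]
row 1 [-2.3, 4.8, 10.6] [0.05, -6.11, 0.62]
row 2 [-1.1, 4.8, 10.8] [0.05, -6.11, 0.62]
```

Request:
drive_tool --hand '[40,40,40,40]' --delta_pos '[[-3.5,4,6],[-2.5,4,6],[-1,4,6],[0,0,0]]' --rot '[[0,-6.1,0.6],[0,-6.1,0.6],[0,-5.5,0.6],[0,0,0]]'

```text
clock: 11.32
eef_pos: [0.4375, 0.1001, 0.0527]
tcp_rot: [2.785, 0.426, -1.103]
contact_force: [0.4, 0.4, -1.2]
finger_gap: 0.0511
```

```bash
cat > look.py <<'E'
from h import *
import sys
def look(f,c0=None,w=100,extra=None):
    p,R,Q=st();o=[]
    for n in("side","scene"):
        im=arm.snapshot(n);c=arm.camera_info(n);u=proj(c,c0 if c0 is not None else p)[0]
        x,y=np.clip(int(u[0])-w//2,0,640-w),np.clip(int(u[1])-int(w*.75),0,480-int(w*1.5));k=400/w
        im=cv2.resize(im[y:y+int(w*1.5),x:x+w],None,fx=k,fy=k,interpolation=cv2.INTER_CUBIC)
        print(n,"origin",x,y,"scale",k);o.append(im)
    cv2.imwrite(f,cv2.convertScaleAbs(np.hstack(o),alpha=1.3,beta=10))
E
python3 - <<'E'
from look import *
look("pics/l1.png")
o=arm.get_obs();R=Rn.from_rotvec(o["tcp_rot"]).as_matrix();p=o["eef_pos"];print(R.round(3).tolist(),"G",(p-.032*R[:,2]).round(3))
E
```

```text
t 11.32 tcp [0.4375 0.1001 0.0527] j [ 0.205  0.421  1.321 -0.086  2.15   1.453] F [ 0.4  0.4 -1.2] gap 0.0511
local grasp [-0.1415 -0.0936  0.076 ] axes xyz cols local [[0.718, -0.162, -0.677], [-0.121, -0.987, 0.108], [-0.685, 0.004, -0.728]]
side origin 300 258 scale 4.0
scene origin 345 182 scale 4.0
[[0.698, 0.301, -0.65], [0.217, -0.954, -0.208], [-0.683, 0.004, -0.731]] G [0.459 0.107 0.078]
```

View pics/l1.png

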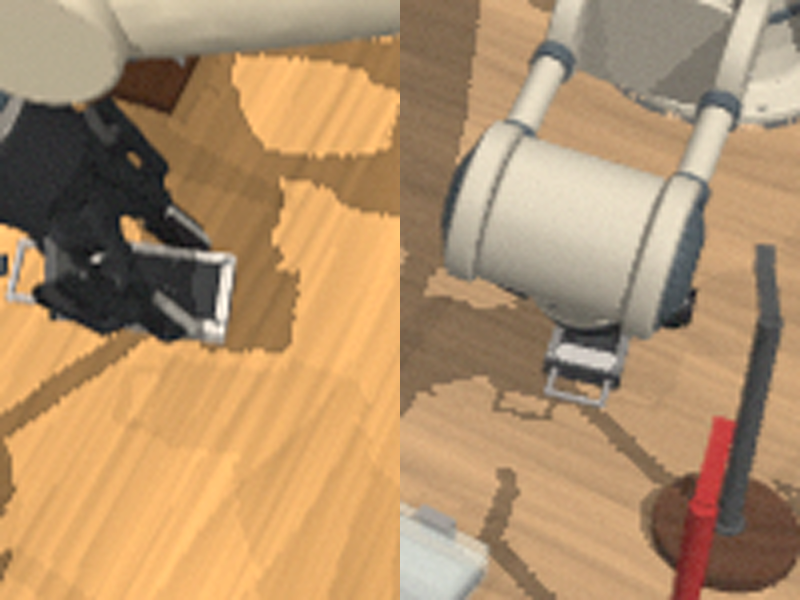

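Carrier lies nearly flat in the fingers, with its nose toward the robot: in the side crop the nose edge runs from (235,255) to (222,340), and in the scene crop the bail bar runs from (548,395) to (605,402). I'll check its pitch from those rays.

```bash
python3 - <<'E'
from h import *
o=arm.get_obs();R=Rn.from_rotvec(o["tcp_rot"]).as_matrix();p=o["eef_pos"]
def hit(n,u,v,off):
    c=arm.camera_info(n);C=-c["R"].T@c["t"];d=c["R"].T@np.linalg.inv(c["mtx"])@[u,v,1]
    t=((p-C)@R[:,1]+off)/(d@R[:,1]);return C+d*t
for off in(-.027,.027):
    for uv in((358.8,321.8),(355.5,343)):print("nose",off,hit("side",*uv,off).round(3))
for off in(-.02,.02):
    for uv in((382,280.8),(396.3,282.5)):print("bail",off,hit("scene",*uv,off).round(3))
h=R[:,0]*1;print(np.degrees(np.arctan2(h[1],h[0])))
E
```

```text
nose -0.027 [0.412 0.121 0.136]
nose -0.027 [0.416 0.122 0.057]
nose 0.027 [0.432 0.07  0.065]
nose 0.027 [ 0.436  0.071 -0.021]
bail -0.02 [0.83  0.246 0.349]
bail -0.02 [0.507 0.143 0.029]
bail 0.02 [0.526 0.107 0.031]
bail 0.02 [ 0.027 -0.052 -0.462]
17.288530845155755
```

```bash
python3 - <<'E'
from h import *
o=arm.get_obs();R=Rn.from_rotvec(o["tcp_rot"]).as_matrix();p=o["eef_pos"]
y=R[:,1];hx=np.cross([0,0,1],y);hx/=np.linalg.norm(hx)
if hx@R[:,0]<0:hx=-hx   # heading outward
cs,cd=arm.camera_info("scene"),arm.camera_info("side")
K=[(cd,(358.8,321.8),(.05,.027,-.00)),(cd,(355.5,343),(.05,-.027,-.00)),(cs,(382,280.8),(-.0745,.019,0)),(cs,(396.3,282.5),(-.0745,-.019,0))]
def f(q):
    a=q[2];cx=-hx*np.cos(a)-np.array([0,0,1])*np.sin(a) # nose dir
    C=p+hx*q[0]+y*q[3]+np.array([0,0,1])*q[1]
    return np.concatenate([proj(k,C+cx*X[0]+y*X[1])[0]-uv for k,uv,X in K])
s=least_squares(f,[.03,0,0,0]);print(s.x.round(4),"nose-down deg",np.degrees(s.x[2]),f(s.x).round(1))
C=p+hx*s.x[0]+y*s.x[3]+np.array([0,0,s.x[1]]);print("C",C.round(3),"heading",np.degrees(np.arctan2(hx[1],hx[0])))
E
```

```text
[ 0.035   0.0065 -0.0712 -0.0027] nose-down deg -4.076617387419479 [-0.2  0.9  0.2 -0.9  0.4 -0.6 -0.3  0.6]
C [0.471 0.113 0.061] heading 17.511471920273287
```

Request:
drive_tool --hand '[40,40,40,40]' --delta_pos '[[10,0,10],[10,0,10],[7,0,8],[0,0,0]]' --rot '[[0,1,0],[0,1,0],[0,0,0],[0,0,0]]'

```text
clock: 11.92
eef_pos: [0.4421, 0.1022, 0.0212]
tcp_rot: [2.824, 0.434, -1.018]
contact_force: [0.3, 0.2, -1.4]
finger_gap: 0.0509
```

Request:
drive_tool --hand '[40,40]' --delta_pos '[[1.5,0,1.5],[0,0,0]]' --rot '[[0,0,0],[0,0,0]]'

```text
clock: 12.18
eef_pos: [0.4429, 0.1025, 0.0203]
tcp_rot: [2.825, 0.435, -1.014]
contact_force: [0.3, 1.3, -2.0]
finger_gap: 0.0509
```

Request:
drive_tool --hand '[40,40]' --delta_pos '[[1.5,0,1.5],[0,0,0]]' --rot '[[0,0,0],[0,0,0]]'

```text
clock: 12.42
eef_pos: [0.4434, 0.1025, 0.0182]
tcp_rot: [2.826, 0.435, -1.013]
contact_force: [-0.1, 0.2, -1.8]
finger_gap: 0.0513
```

Request:
drive_tool --hand '[40,40,40,40]' --delta_pos '[[3,0,3],[3,0,3],[2,0,2],[0,0,0]]' --rot '[[0,0,0],[0,0,0],[0,0,0],[0,0,0]]'

```text
clock: 12.92
eef_pos: [0.4443, 0.1027, 0.0057]
tcp_rot: [2.825, 0.434, -1.014]
contact_force: [0.4, 0.6, -2.3]
finger_gap: 0.0509
```

Request:
drive_tool --hand '[40,40]' --delta_pos '[[2,0,2],[0,0,0]]' --rot '[[0,0,0],[0,0,0]]'

```text
clock: 13.18
eef_pos: [0.4446, 0.1028, 0.0027]
tcp_rot: [2.825, 0.435, -1.014]
contact_force: [0.5, 0.2, -2.8]
finger_gap: 0.0507
```

Request:
drive_tool --hand '[40,40]' --delta_pos '[[2,0,2],[0,0,0]]' --rot '[[0,0,0],[0,0,0]]'

```text
clock: 13.42
eef_pos: [0.4451, 0.103, 0.0013]
tcp_rot: [2.825, 0.434, -1.014]
contact_force: [-1.5, -1.0, 1.4]
finger_gap: 0.0509
```

Contact with the desk. I'll soften the grip so the carrier settles, then open slowly.

Request:
drive_tool --hand '[48,48,48,54,56,58,60,64,70,76]' --delta_pos '[[0,0,0],[0.5,0,0.5],[0,0,0],[0,0,0],[0,0,0],[0,0,0],[0,0,0],[0,0,0],[0,0,0],[0,0,0]]' --rot '[[0,0,0],[0,0,0],[0,0,0],[0,0,0],[0,0,0],[0,0,0],[0,0,0],[0,0,0],[0,0,0],[0,0,0]]' --force 20

```text
clock: 14.68
eef_pos: [0.4454, 0.103, 0.0003]
tcp_rot: [2.826, 0.434, -1.013]
contact_force: [-0.2, -0.1, 0.4]
finger_gap: 0.0763
```

```bash
python3 - <<'E'
from look import *
look("pics/l2.png")
o=arm.get_obs();R=Rn.from_rotvec(o["tcp_rot"]).as_matrix();print(R.round(3).tolist())
E
```

```text
t 14.68 tcp [4.454e-01 1.030e-01 3.000e-04] j [ 0.205  0.436  1.373 -0.076  2.018  1.463] F [-0.2 -0.1  0.4] gap 0.0763
local grasp [-0.1346 -0.0943  0.025 ] axes xyz cols local [[0.761, -0.16, -0.628], [-0.127, -0.987, 0.098], [-0.636, 0.006, -0.772]]
side origin 296 271 scale 4.0
scene origin 343 197 scale 4.0
[[0.737, 0.302, -0.605], [0.23, -0.953, -0.196], [-0.636, 0.006, -0.772]]
```

Request:
drive_tool --hand '[85,85,85,85,85,85,85,85]' --delta_pos '[[0,0,-25],[0,0,-30],[0,0,-35],[-15,0,-35],[-20,0,-35],[-20,0,-20],[-10,0,0],[0,0,0]]' --rot '[[0,0,0],[0,0,0],[0,0,0],[0,9.9,0],[0,9.9,0],[0,9.9,0],[0,9.9,0],[0,0,0]]'

```text
clock: 15.78
eef_pos: [0.4895, 0.1181, 0.1709]
tcp_rot: [3.101, 0.48, 0.011]
contact_force: [0.8, 0.7, -0.5]
finger_gap: 0.0848
```

```bash
python3 - <<'E'
from h import *
p,R,Q=st();print(R.round(3).tolist())
c=arm.camera_info("wrist");np.savez("w3.npz",**c);im=arm.snapshot("wrist")
for r in arm.regions_of("wrist","carrier")[:3]:print(round(r["conf"],2),r["extent"],cv2.minAreaRect(np.argwhere(r["mask"])[:,::-1].astype(np.float32)))
cv2.imwrite("pics/w3.png",cv2.convertScaleAbs(im,alpha=1.3,beta=10))
E
```

```text
t 15.78 tcp [0.4895 0.1181 0.1709] j [ 0.172 -0.18   1.587 -0.004  1.728  1.435] F [ 0.8  0.7 -0.5] gap 0.0848
local grasp [-0.1088 -0.0974  0.2029] axes xyz cols local [[0.987, -0.16, 0.006], [-0.16, -0.987, -0.006], [0.006, 0.005, -1.0]]
[[0.953, 0.302, 0.007], [0.302, -0.953, -0.003], [0.006, 0.005, -1.0]]
0.66 [279.8, 121.9, 355.2, 282.1] ((315.5, 203.5), (75.0, 163.0), 0.0)
```

View pics/w3.png

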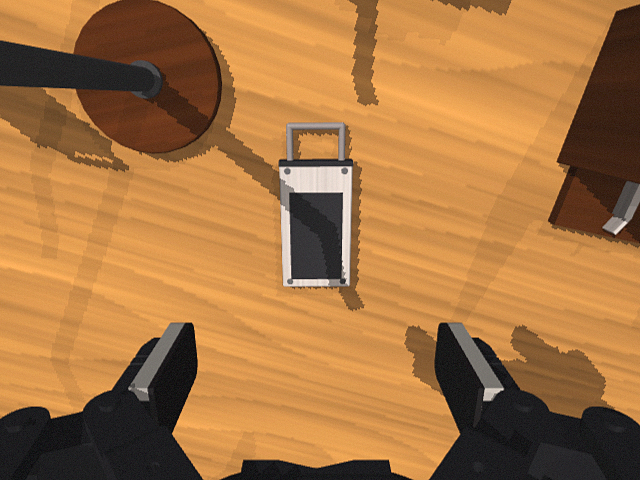

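The carrier lies flat on the desk. Its slab corners are at about (279,163), (353,163), (350,287) and (283,287), nose toward the robot. The cubby base's front corner shows at (549,222).

```bash
python3 - <<'E'
from h import *
c=dict(np.load("w3.npz"))
P=[ray(0,*uv,.012,c) for uv in((279,163),(353,163),(350,287),(283,287))]
P=np.array(P);print(P.round(4),"center",P.mean(0).round(4))
ax=(P[2]+P[3]-P[0]-P[1])/2;print("len",np.linalg.norm(ax).round(4),"w",np.linalg.norm(P[0]-P[1]).round(4),np.linalg.norm(P[2]-P[3]).round(4),"nose yaw deg",np.degrees(np.arctan2(ax[1],ax[0])))
print("base corner",ray(0,549,222,.010,c).round(4),"front edge pt",ray(0,640,245,.01,c).round(4),"cheek front bottom?",ray(0,557,160,.118,c).round(4))
cs,cd=arm.camera_info("scene"),arm.camera_info("side")
# cubby fit: local coords
K=[(c,(549,222),(-.075,.142,.010)),(cd,D(355,242),(-.075,.142,.010)),(cd,D(410,124),(-.075,-.142,.01)),(cs,S(338,212),(-.075,.142,.01)),(cs,S(287,287),(.075,.142,0)),(cs,S(98,208),(.075,-.142,0)),
(cs,S(330,166),(-.03,.142,.118)),(cd,D(322,180),(-.03,.142,.118)),(cd,D(250,160),(.075,.142,.118)),(cs,S(91,140),(.075,-.142,.118)),(cs,S(146,100),(-.03,-.142,.118))]
def f(q):
    R=Rn.from_euler("z",q[2]).as_matrix()
    return np.concatenate([proj(k,R@np.array(X)+[q[0],q[1],0])[0]-uv for k,uv,X in K])
s=least_squares(f,[.62,-.18,.1],loss="soft_l1",f_scale=2);print(s.x.round(4),np.degrees(s.x[2]),f(s.x).round(1).reshape(-1,2).tolist())
R=Rn.from_euler("z",s.x[2]).as_matrix();print("bay mouth",(R@[-.07,.056,0]+[s.x[0],s.x[1],.01]).round(4))
E
```

```text
[[0.5189 0.1539 0.012 ]
 [0.5352 0.1026 0.012 ]
 [0.4412 0.0723 0.012 ]
 [0.425  0.1235 0.012 ]] center [0.4801 0.1131 0.012 ]
len 0.0987 w 0.0538 0.0537 nose yaw deg -162.08532814197545
base corner [ 0.5381 -0.0558  0.01  ] front edge pt [ 0.5429 -0.1325  0.01  ] cheek front bottom? [0.5777 0.024  0.118 ]
[ 0.6265 -0.1873  0.1081] 6.193049169240208 [[-2.8, 1.2], [-2.7, 0.9], [0.2, -4.0], [2.3, -2.0], [-1.2, 0.4], [-2.0, 0.4], [-1.1, -1.8], [-1.7, -0.5], [-2.7, -0.4], [-4.2, -1.2], [-5.5, -3.1]]
bay mouth [ 0.5509 -0.1392  0.01  ]
```

Request:
drive_tool --hand '[85,85,85,85,85]' --delta_pos '[[1.5,0.6,40],[1.5,0.6,45],[1.5,0.6,45],[0,0,25],[0,0,0]]' --rot '[[0,0,0],[0,0,0],[0,0,0],[0,0,0],[0,0,0]]'

```text
clock: 16.5
eef_pos: [0.5032, 0.119, 0.0088]
tcp_rot: [3.1, 0.481, -0.01]
contact_force: [-0.6, -0.1, 0.6]
finger_gap: 0.085
```

```bash
python3 - <<'E'
from goal import *
togo(np.array([.4944,.1177,-.006]),tool(np.radians(17.9),90),1)
st()
E
```

```text
rotvec deg [ 0.2  0.4 -0.2] total tool mm [-8.7 -1.5 14.9]
t 16.5 tcp [0.5032 0.119  0.0088] j [ 0.17  -0.058  1.766 -0.005  1.441  1.433] F [-0.6 -0.1  0.6] gap 0.085
local grasp [-0.0957 -0.1029  0.0408] axes xyz cols local [[0.987, -0.159, -0.008], [-0.159, -0.987, -0.003], [-0.007, 0.004, -1.0]]
```

Request:
drive_tool --hand '[85,85,85,85]' --delta_pos '[[-5,-1,5],[-4,-0.5,5],[0,0,4],[0,0,0]]' --rot '[[0,0.4,0],[0,0,0],[0,0,0],[0,0,0]]'

```text
clock: 17.0
eef_pos: [0.4966, 0.1182, -0.0028]
tcp_rot: [3.101, 0.482, 0.006]
contact_force: [0.0, -0.0, 0.0]
finger_gap: 0.0852
```

Request:
drive_tool --hand '[40,40,40,40,40,40,40]' --delta_pos '[[0,0,0],[0,0,0],[0,0,0],[0,0,0],[0,0,0],[0,0,0],[0,0,0]]' --rot '[[0,0,0],[0,0,0],[0,0,0],[0,0,0],[0,0,0],[0,0,0],[0,0,0]]' --force 60

```text
clock: 17.88
eef_pos: [0.4975, 0.1184, -0.0009]
tcp_rot: [3.101, 0.482, 0.011]
contact_force: [-0.4, -0.9, 0.8]
finger_gap: 0.0502
```

```bash
python3 - <<'E'
from goal import *
togo(np.array([.4944,.1177,-.006]),tool(np.radians(17.9),90),1)
st()
E
```

```text
rotvec deg [ 0.3 -0.4 -0.2] total tool mm [-3.2 -0.3  5.1]
t 17.88 tcp [ 0.4975  0.1184 -0.0009] j [ 0.17  -0.078  1.802 -0.004  1.411  1.433] F [-0.4 -0.9  0.8] gap 0.0502
local grasp [-0.1015 -0.1008  0.0311] axes xyz cols local [[0.987, -0.159, 0.005], [-0.159, -0.987, -0.006], [0.006, 0.005, -1.0]]
```

Grip is shallow (tips near the slab's top edge), so I'll reopen, go 6 mm lower and close again.

Request:
drive_tool --hand '[62,70,70,70,70,40,40,40,40,40,40]' --delta_pos '[[0,0,0],[0,0,0],[-1.5,0,4],[-1,0,4],[0,0,0],[0,0,0],[0,0,0],[0,0,0],[0,0,0],[0,0,0],[0,0,0]]' --rot '[[0,0,0],[0,0,0],[0,0,0],[0,0,0],[0,0,0],[0,0,0],[0,0,0],[0,0,0],[0,0,0],[0,0,0],[0,0,0]]' --force 90

```text
clock: 19.25
eef_pos: [0.495, 0.1175, -0.0094]
tcp_rot: [3.101, 0.482, 0.011]
contact_force: [0.1, -0.1, 1.6]
finger_gap: 0.0516
```

Request:
drive_tool --hand '[40,40,40]' --delta_pos '[[0,0,-25],[0,0,-40],[0,0,0]]' --rot '[[0,0,0],[0,0,0],[0,0,0]]'

```text
clock: 19.62
eef_pos: [0.4931, 0.1174, 0.0545]
tcp_rot: [3.101, 0.482, 0.004]
contact_force: [-0.1, 0.6, -1.5]
finger_gap: 0.0514
```

```bash
python3 - <<'E'
from goal import *
p,R,Q=st()
R1=tool(np.radians(6.2+180),90);p1=np.array([.450,-.150,.065])
print(ik(p1,R1,[-.25,0,1.6,0,1.5,-1.6]))
# world motion per row with -10.5 deg rows about tool z
n=17;d=(p1-p)/n
for i in range(n):
    Ri=R@Rn.from_euler("z",-10*i-5,degrees=True).as_matrix();print((1000*Ri.T@d).round(0).tolist(),end=" ")
togo(p1,R1,1)
E
```

```text
t 19.62 tcp [0.4931 0.1174 0.0545] j [ 0.169 -0.129  1.749 -0.004  1.52   1.432] F [-0.1  0.6 -1.5] gap 0.0514
local grasp [-0.1057 -0.0997  0.0865] axes xyz cols local [[0.987, -0.159, 0.001], [-0.159, -0.987, -0.004], [0.002, 0.004, -1.0]]
(array([-3.93583329e-01, -2.25241306e-01,  1.81220137e+00, -1.13102869e-10,
        1.55463259e+00, -2.07259007e+00]), np.float64(1.2452915141967816e-10))
[-8.0, 14.0, -1.0] [-11.0, 12.0, -1.0] [-13.0, 10.0, -1.0] [-14.0, 8.0, -1.0] [-15.0, 5.0, -1.0] [-16.0, 2.0, -1.0] [-16.0, -1.0, -1.0] [-16.0, -3.0, -1.0] [-15.0, -6.0, -1.0] [-14.0, -8.0, -1.0] [-12.0, -11.0, -1.0] [-10.0, -13.0, -1.0] [-8.0, -14.0, -1.0] [-5.0, -15.0, -1.0] [-2.0, -16.0, -1.0] [1.0, -16.0, -1.0] [3.0, -16.0, -1.0] rotvec deg [   0.2    0.3 -168.5] total tool mm [-122.2  241.8   -9.7]
```

Lifted. Next: travel to in front of the bay while turning half round.

Request:
drive_tool --hand '[40,40,40,40,40,40,40,40,40,40,40,40,40,40,40,40,40]' --delta_pos '[[-8,14,-1],[-11,12,-1],[-13,10,-1],[-14,8,-1],[-15,5,-1],[-16,2,-1],[-16,-1,-1],[-16,-3,-1],[-15,-6,-1],[-14,-8,-1],[-12,-11,-1],[-10,-13,-1],[-8,-14,0],[-5,-15,0],[-2,-16,0],[1,-14,0],[0,0,0]]' --rot '[[0,0,-10],[0,0,-10],[0,0,-10],[0,0,-10],[0,0,-10],[0,0,-10],[0,0,-10],[0,0,-10],[0,0,-10],[0,0,-10],[0,0,-10],[0,0,-10],[0,0,-10],[0,0,-10],[0,0,-10],[0,0,-10],[0,0,0]]'

```text
clock: 21.75
eef_pos: [0.4234, -0.1386, 0.0333]
tcp_rot: [0.08, -3.097, -0.008]
contact_force: [0.5, 0.3, -2.4]
finger_gap: 0.0512
```

```bash
python3 - <<'E'
from goal import *
p,R,Q=st()
R1=tool(np.radians(6.2+180),90);togo(np.array([.450,-.150,.065]),R1,1)
c=arm.camera_info("wrist");im=arm.snapshot("wrist");np.savez("w4.npz",**c);cv2.imwrite("pics/w4.png",im)
for n in("bay","docked","cubby","carrier"):
    for r in arm.regions_of("wrist",n)[:2]:print(n,round(r["conf"],2),r["extent"])
E
```

```text
t 21.75 tcp [ 0.4234 -0.1386  0.0333] j [-0.383 -0.247  1.89  -0.012  1.54  -2.005] F [ 0.5  0.3 -2.4] gap 0.0512
local grasp [-0.2822 -0.2976  0.0653] axes xyz cols local [[-0.914, 0.405, -0.037], [0.404, 0.914, 0.023], [0.043, 0.006, -0.999]]
rotvec deg [ 0.4 -2.5 -3.3] total tool mm [-24.6 -12.6 -32.8]
docked 0.51 [32.9, 431.9, 149.4, 480.0]
carrier 0.65 [234.5, 165.7, 400.4, 464.4]
```

Request:
drive_tool --hand '[40,40,40]' --delta_pos '[[-10,-6,-8],[-8,-5,-8],[0,0,0]]' --rot '[[0,-1.3,-1.7],[0,-1.2,-1.6],[0,0,0]]'

```text
clock: 22.38
eef_pos: [0.4446, -0.1467, 0.0508]
tcp_rot: [-0.174, 3.132, 0.011]
contact_force: [-0.4, -0.2, -1.1]
finger_gap: 0.0516
```

```bash
python3 - <<'E'
from goal import *
p,R,Q=st(org=(.5509,-.1392),yaw=.1081)
R1=tool(np.radians(6.2+180),90);togo(np.array([.4614,-.1489,.03]),R1,1)
out=[]
B=lambda x,y,z:np.array([.5509,-.1392,.01])+Rn.from_euler("z",.1081).as_matrix()@[x,y,z]
C=p-R@[.0155,0,0];C=np.r_[C[:2],p[2]+.0094+.006]
n=-R[:,0];w=R[:,1]
for nm in("side","scene"):
    im=arm.snapshot(nm);c=arm.camera_info(nm);u=proj(c,B(0,0,0))[0];k=5.0
    x,y=int(u[0])-40,int(u[1])-55
    im=cv2.convertScaleAbs(cv2.resize(im[y:y+110,x:x+80],None,fx=k,fy=k,interpolation=cv2.INTER_CUBIC),alpha=1.3,beta=15)
    def ln(a,b,col):
        a,b=[((proj(c,q)[0]-[x,y]+.5)*k).astype(int).tolist() for q in(a,b)];cv2.line(im,a,b,col,1)
    for s in(-1,1):
        ln(B(0,s*.034,.013),B(.014,s*.0285,.013),(0,0,255));ln(B(.014,s*.0285,.013),B(.07,s*.0285,.013),(0,0,255))
    ln(B(-.005,-.198,0),B(-.005,.086,0),(0,255,255))
    q=[C+n*.05+w*.027+[0,0,.006],C+n*.05-w*.027+[0,0,.006],C-n*.05-w*.027+[0,0,.006],C-n*.05+w*.027+[0,0,.006]]
    for i in range(4):ln(q[i],q[(i+1)%4],(0,255,0))
    out.append(im)
cv2.imwrite("pics/bay.png",np.hstack(out))
E
```

```text
t 22.38 tcp [ 0.4446 -0.1467  0.0508] j [-0.398 -0.237  1.85   0.008  1.528 -2.08 ] F [-0.4 -0.2 -1.1] gap 0.0516
local grasp [-0.1067  0.0038  0.0828] axes xyz cols local [[-1.0, -0.003, 0.005], [-0.003, 1.0, 0.007], [-0.005, 0.007, -1.0]]
rotvec deg [0.4 0.3 0.2] total tool mm [-16.4  -4.1  20.8]
```

View pics/bay.png

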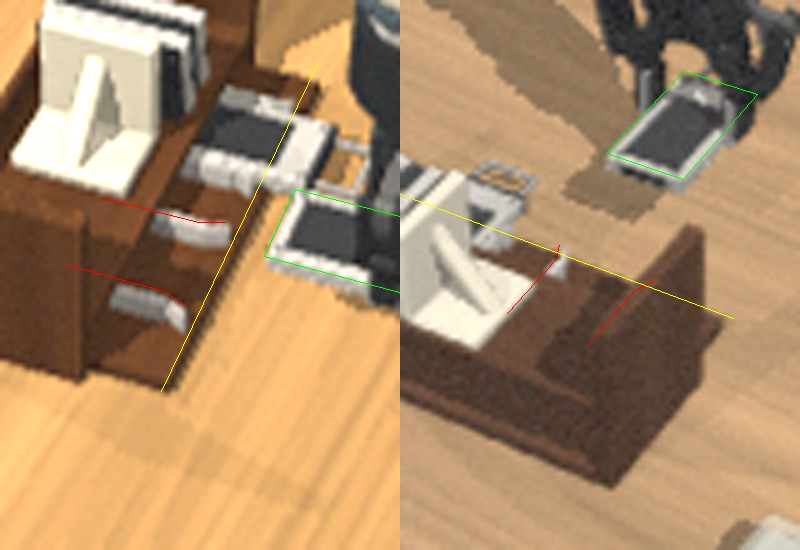

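The green carrier outline fits the picture. The red rail overlay lies 1–2 px above the real rails in both views. I'll turn that shift into a small bay correction.

```bash
python3 - <<'E'
from h import *
b=np.array([.5509,-.1392,.023]);A=[];r=[]
for n,d in(("side",(.8,1.6)),("scene",(1,2.4))):
    c=arm.camera_info(n);J=np.array([(proj(c,b+e)-proj(c,b))[0]/.001 for e in np.eye(3)*.001]).T
    A.append(J);r+=d;print(n,(J*.001).round(2).tolist())
A=np.vstack(A)
for k in(2,3):print(np.linalg.lstsq(A[:,:k],np.array(r),rcond=None)[0].round(4))
E
```

```text
side [[-0.33, -0.15, 0.01], [-0.12, 0.23, -0.26]]
scene [[-0.19, 0.26, -0.01], [0.17, 0.12, -0.24]]
[-0.0011  0.005 ]
[-0.0018  0.0004 -0.0078]
```

Request:
drive_tool --hand '[40,40,40,40]' --delta_pos '[[0,-2,18],[0,-2,15],[0,0,8],[0,0,0]]' --rot '[[0.2,0.3,0.2],[0.2,0,0],[0,0,0],[0,0,0]]'

```text
clock: 22.98
eef_pos: [0.4424, -0.1495, 0.0034]
tcp_rot: [0.167, -3.13, -0.003]
contact_force: [1.1, -0.4, -1.9]
finger_gap: 0.0512
```

```bash
python3 - <<'E'
from goal import *
st(org=(.5512,-.1392),yaw=.1081)
E
```

```text
t 22.98 tcp [ 0.4424 -0.1495  0.0034] j [-3.980e-01 -1.950e-01  1.901e+00 -1.000e-03  1.443e+00 -2.075e+00] F [ 1.1 -0.4 -1.9] gap 0.0512
local grasp [-0.1091  0.0014  0.0354] axes xyz cols local [[-1.0, 0.002, -0.007], [0.002, 1.0, 0.002], [0.007, 0.002, -1.0]]
```

Request:
drive_tool --hand '[40,40,40,40,40]' --delta_pos '[[-8,-0.5,-1.5],[-9,-0.5,-0.5],[-9,0,0],[-9,0,0],[0,0,0]]' --rot '[[0,0,0],[0,0,0],[0,0,0],[0,0,0],[0,0,0]]'

```text
clock: 23.6
eef_pos: [0.4815, -0.1469, 0.007]
tcp_rot: [0.167, -3.133, -0.001]
contact_force: [-0.1, -0.4, -1.9]
finger_gap: 0.0515
```

```bash
python3 - <<'E'
from goal import *
st(org=(.5512,-.1392),yaw=.1081)
E
```

```text
t 23.6 tcp [ 0.4815 -0.1469  0.007 ] j [-3.630e-01 -9.800e-02  1.806e+00 -1.000e-03  1.437e+00 -2.041e+00] F [-0.1 -0.4 -1.9] gap 0.0515
local grasp [-0.07   -0.0002  0.039 ] axes xyz cols local [[-1.0, 0.001, -0.004], [0.001, 1.0, 0.001], [0.004, 0.001, -1.0]]
```

Request:
drive_tool --hand '[40,40,40,40]' --delta_pos '[[-6,0,0],[-6,0,1.5],[-4,0,2],[0,0,0]]' --rot '[[0,0,0],[0,0,0],[0,0,0],[0,0,0]]'

```text
clock: 24.1
eef_pos: [0.4939, -0.1419, 0.0012]
tcp_rot: [0.169, -3.122, -0.013]
contact_force: [0.3, 1.2, -1.3]
finger_gap: 0.0512
```

Request:
drive_tool --hand '[40,40,40]' --delta_pos '[[-5,0,0.5],[-4,0,0],[0,0,0]]' --rot '[[0,0,0],[0,0,0],[0,0,0]]'

```text
clock: 24.48
eef_pos: [0.4958, -0.141, 0.0011]
tcp_rot: [0.165, -3.104, -0.015]
contact_force: [-0.5, 3.0, 4.4]
finger_gap: 0.0511
```

```bash
python3 - <<'E'
from goal import *
st(org=(.5512,-.1392),yaw=.1081)
E
```

```text
t 24.48 tcp [ 0.4958 -0.141   0.0011] j [-0.341 -0.03   1.752 -0.004  1.453 -2.017] F [-0.5  3.   4.4] gap 0.0511
local grasp [-0.0542  0.0038  0.0331] axes xyz cols local [[-0.999, 0.002, -0.032], [0.002, 1.0, 0.012], [0.032, 0.012, -0.999]]
```

```bash
python3 - <<'E'
from goal import *
M=np.array([.5512,-.1392,0])+Rn.from_euler("z",.1081).as_matrix()@[-.052,.0055,.0035]
togo(M,tool(.1081+np.pi,90),1)
E
```

```text
rotvec deg [ 0.7 -1.9 -0.1] total tool mm [-3.2  1.3 -2.4]
```

Request:
drive_tool --hand '[40,40,40]' --delta_pos '[[0,1,-2.5],[-3,0.5,0],[0,0,0]]' --rot '[[0.7,-1.9,0],[0,0,0],[0,0,0]]'

```text
clock: 24.85
eef_pos: [0.4998, -0.14, 0.0045]
tcp_rot: [-0.165, 3.134, -0.004]
contact_force: [-0.5, 0.1, -2.3]
finger_gap: 0.0517
```

Request:
drive_tool --hand '[40,40,40]' --delta_pos '[[-4,0,0],[-4,0,0],[0,0,0]]' --rot '[[0,0,0],[0,0,0],[0,0,0]]'

```text
clock: 25.22
eef_pos: [0.5087, -0.1392, 0.0041]
tcp_rot: [-0.165, 3.135, -0.003]
contact_force: [0.4, -0.5, -2.5]
finger_gap: 0.0513
```

```bash
python3 - <<'E'
from goal import *
st(org=(.5512,-.1392),yaw=.1081)
E
```

```text
t 25.23 tcp [ 0.5087 -0.1392  0.0041] j [-3.310e-01 -3.500e-02  1.752e+00 -1.000e-03  1.422e+00 -2.007e+00] F [ 0.4 -0.5 -2.5] gap 0.0513
local grasp [-0.0423  0.0047  0.0361] axes xyz cols local [[-1.0, 0.003, 0.002], [0.003, 1.0, -0.002], [-0.002, -0.002, -1.0]]
```

Request:
drive_tool --hand '[40,40,40,40]' --delta_pos '[[-4,0,0],[-4,0,0],[-4,0,0.5],[0,0,0]]' --rot '[[0,0,0],[0,0,0],[0,0,0],[0,0,0]]'

```text
clock: 25.72
eef_pos: [0.5212, -0.1376, 0.0033]
tcp_rot: [-0.166, 3.136, -0.002]
contact_force: [-1.3, 1.3, -1.9]
finger_gap: 0.0513
```

Request:
drive_tool --hand '[40,40,40]' --delta_pos '[[-4,0,0.5],[-3,0,0.5],[0,0,0]]' --rot '[[0,0,0],[0,0,0],[0,0,0]]'

```text
clock: 26.1
eef_pos: [0.5252, -0.1364, 0.0011]
tcp_rot: [0.165, -3.13, -0.0]
contact_force: [1.4, 0.4, -0.8]
finger_gap: 0.0515
```

```bash
python3 - <<'E'
from goal import *
st(org=(.5512,-.1392),yaw=.1081)
E
```

```text
t 26.1 tcp [ 0.5252 -0.1364  0.0011] j [-0.315  0.017  1.705 -0.002  1.425 -1.991] F [ 1.4  0.4 -0.8] gap 0.0515
local grasp [-0.0253  0.0055  0.0331] axes xyz cols local [[-1.0, 0.003, -0.007], [0.003, 1.0, 0.001], [0.007, 0.001, -1.0]]
```

Request:
drive_tool --hand '[40,40,40,40]' --delta_pos '[[-4,0,0],[-4,0,0],[-3,0,0],[0,0,0]]' --rot '[[0,0,0],[0,0,0],[0,0,0],[0,0,0]]'

```text
clock: 26.6
eef_pos: [0.5315, -0.136, 0.0011]
tcp_rot: [0.164, -3.118, -0.001]
contact_force: [-0.6, 2.0, -0.0]
finger_gap: 0.0512
```

```bash
python3 - <<'E'
from goal import *
st(org=(.5512,-.1392),yaw=.1081)
E
```

```text
t 26.6 tcp [ 0.5315 -0.136   0.0011] j [-0.309  0.044  1.678 -0.006  1.437 -1.983] F [-0.6  2.  -0. ] gap 0.0512
local grasp [-0.0187  0.0052  0.0331] axes xyz cols local [[-1.0, 0.003, -0.019], [0.003, 1.0, 0.001], [0.019, 0.001, -1.0]]
```

Request:
drive_tool --hand '[40,40,40]' --delta_pos '[[-4,0,0],[-3,0,0],[0,0,0]]' --rot '[[0,-1,0],[0,0,0],[0,0,0]]'

```text
clock: 26.98
eef_pos: [0.5359, -0.1355, 0.0007]
tcp_rot: [0.164, -3.13, -0.003]
contact_force: [0.2, 2.1, -1.0]
finger_gap: 0.0515
```

```bash
python3 - <<'E'
from goal import *
st(org=(.5512,-.1392),yaw=.1081)
E
```

```text
t 26.98 tcp [ 0.5359 -0.1355  0.0007] j [-3.090e-01  4.500e-02  1.678e+00 -1.000e-03  1.426e+00 -1.984e+00] F [ 0.2  2.1 -1. ] gap 0.0515
local grasp [-0.0146  0.0052  0.0327] axes xyz cols local [[-1.0, 0.004, -0.007], [0.004, 1.0, 0.002], [0.007, 0.002, -1.0]]
```

Nose is about 51 mm in. I'll open, back off 23 mm and regrip at the rear.

Request:
drive_tool --hand '[56,60,66,70,70,70,70,70]' --delta_pos '[[0,0,0],[0,0,0],[0,0,0],[0,0,0],[7,0,0],[7,0,0],[6,0,0],[0,0,0]]' --rot '[[0,0,0],[0,0,0],[0,0,0],[0,0,0],[0,0,0],[0,0,0],[0,0,0],[0,0,0]]'

```text
clock: 27.98
eef_pos: [0.5164, -0.1383, 0.0021]
tcp_rot: [0.163, -3.136, 0.0]
contact_force: [-0.4, 0.5, 0.2]
finger_gap: 0.0702
```

```bash
python3 - <<'E'
from goal import *
st(org=(.5512,-.1392),yaw=.1081)
out=[]
B=lambda x,y,z:np.array([.5512,-.1392,.01])+Rn.from_euler("z",.1081).as_matrix()@[x,y,z]
for nm in("side","scene"):
    im=arm.snapshot(nm);c=arm.camera_info(nm);u=proj(c,B(0,0,0))[0];k=5.0
    x,y=int(u[0])-40,int(u[1])-55
    out.append(cv2.convertScaleAbs(cv2.resize(im[y:y+110,x:x+80],None,fx=k,fy=k,interpolation=cv2.INTER_CUBIC),alpha=1.3,beta=15))
cv2.imwrite("pics/reg.png",np.hstack(out))
E
```

```text
t 27.98 tcp [ 0.5164 -0.1383  0.0021] j [-3.250e-01 -1.000e-02  1.731e+00 -1.000e-03  1.422e+00 -2.000e+00] F [-0.4  0.5  0.2] gap 0.0702
local grasp [-0.0344  0.0046  0.0341] axes xyz cols local [[-1.0, 0.004, -0.002], [0.004, 1.0, -0.0], [0.002, -0.0, -1.0]]
```

Request:
drive_tool --hand '[70,40,40,40,40,40,40]' --delta_pos '[[2,0,2],[0,0,0],[0,0,0],[0,0,0],[0,0,0],[0,0,0],[0,0,0]]' --rot '[[0,0,0],[0,0,0],[0,0,0],[0,0,0],[0,0,0],[0,0,0],[0,0,0]]'

```text
clock: 28.95
eef_pos: [0.5149, -0.1384, 0.0004]
tcp_rot: [0.165, -3.135, 0.0]
contact_force: [-1.3, 1.3, 2.4]
finger_gap: 0.0511
```

Request:
drive_tool --hand '[40,40,40,40]' --delta_pos '[[-4,0,0],[-4,0,0],[-4,0,0],[0,0,0]]' --rot '[[0,0,0],[0,0,0],[0,0,0],[0,0,0]]'

```text
clock: 29.45
eef_pos: [0.5206, -0.1379, 0.001]
tcp_rot: [0.161, -3.119, -0.0]
contact_force: [1.3, 1.8, 1.2]
finger_gap: 0.0515
```

```bash
python3 - <<'E'
from goal import *
st(org=(.5512,-.1392),yaw=.1081)
E
```

```text
t 29.45 tcp [ 0.5206 -0.1379  0.001 ] j [-0.318  0.016  1.707 -0.006  1.436 -1.991] F [1.3 1.8 1.2] gap 0.0515
local grasp [-0.0297  0.0046  0.033 ] axes xyz cols local [[-1.0, 0.005, -0.018], [0.005, 1.0, 0.001], [0.018, 0.001, -1.0]]
```

Request:
drive_tool --hand '[40,40,40,40]' --delta_pos '[[-5,0,0],[-5,0,0],[-5,0,0],[0,0,0]]' --rot '[[0,-0.8,0],[0,0,0],[0,0,0],[0,0,0]]'

```text
clock: 29.95
eef_pos: [0.5292, -0.137, 0.0011]
tcp_rot: [0.159, -3.118, -0.002]
contact_force: [2.2, 1.1, 0.9]
finger_gap: 0.0518
```

Request:
drive_tool --hand '[40,40,40,40]' --delta_pos '[[-4,0,0],[-4,0,0],[-4,0,0],[0,0,0]]' --rot '[[0,-0.8,0],[0,0,0],[0,0,0],[0,0,0]]'

```text
clock: 30.45
eef_pos: [0.5309, -0.1367, 0.0012]
tcp_rot: [0.156, -3.107, -0.004]
contact_force: [1.4, 2.0, 2.9]
finger_gap: 0.0513
```

```bash
python3 - <<'E'
from goal import *
st(org=(.5512,-.1392),yaw=.1081)
E
```

```text
t 30.45 tcp [ 0.5309 -0.1367  0.0012] j [-0.309  0.054  1.668 -0.008  1.449 -1.979] F [1.4 2.  2.9] gap 0.0513
local grasp [-0.019   0.0046  0.0331] axes xyz cols local [[-1.0, 0.008, -0.03], [0.008, 1.0, 0.005], [0.03, 0.004, -1.0]]
```

Request:
drive_tool --hand '[40,40,40]' --delta_pos '[[0,0,0],[-5,0,0],[-5,0,0]]' --rot '[[0,-1.7,0],[0,0,0],[0,0,0]]'

```text
clock: 30.82
eef_pos: [0.5313, -0.1365, 0.0008]
tcp_rot: [0.155, -3.117, -0.008]
contact_force: [-27.3, 1.3, 19.9]
finger_gap: 0.0512
```

```bash
python3 - <<'E'
from goal import *
st(org=(.5512,-.1392),yaw=.1081)
out=[]
B=lambda x,y,z:np.array([.5512,-.1392,.01])+Rn.from_euler("z",.1081).as_matrix()@[x,y,z]
c=arm.camera_info("side");im=arm.snapshot("side")
for r in arm.regions_of("side","docked")[:3]:print(r["conf"],r["extent"])
for r in arm.regions_of("side","carrier")[:3]:print(r["conf"],r["extent"])
E
```

```text
t 30.82 tcp [ 0.5313 -0.1365  0.0008] j [-0.312  0.047  1.676 -0.003  1.44  -1.982] F [-27.3   1.3  19.9] gap 0.0512
local grasp [-0.0189  0.0046  0.0328] axes xyz cols local [[-1.0, 0.009, -0.02], [0.009, 1.0, 0.006], [0.02, 0.006, -1.0]]
0.63 [330.8, 253.2, 365.3, 270.8]
0.42 [365.3, 229.8, 387.8, 246.4]
0.79 [333.7, 253.8, 369.7, 276.4]
0.79 [241.3, 401.2, 263.4, 446.5]
0.29 [334.7, 265.9, 344.0, 268.3]
```

Stalled at 27 N with no travel, well over spring drag, so it's on the stop. Release and retreat.

Request:
drive_tool --hand '[40,54,58,64,72,80,80,80,80,80,80]' --delta_pos '[[0,0,0],[0,0,0],[0,0,0],[0,0,0],[0,0,0],[0,0,-15],[0,0,-30],[0,0,-40],[20,0,-40],[40,0,-20],[0,0,0]]' --rot '[[0,0,0],[0,0,0],[0,0,0],[0,0,0],[0,0,0],[0,0,0],[0,0,0],[0,0,0],[0,0,0],[0,0,0],[0,0,0]]'

```text
clock: 32.35
eef_pos: [0.474, -0.1435, 0.1566]
tcp_rot: [0.156, -3.126, -0.004]
contact_force: [0.4, 0.3, 0.5]
finger_gap: 0.0801
```

```bash
python3 - <<'E'
from goal import *
st(org=(.5512,-.1392),yaw=.1081)
out=[]
B=lambda x,y,z:np.array([.5512,-.1392,.01])+Rn.from_euler("z",.1081).as_matrix()@[x,y,z]
for nm in("side","scene"):
    im=arm.snapshot(nm);c=arm.camera_info(nm);u=proj(c,B(0,-.05,0))[0];k=5.0
    x,y=int(u[0])-40,int(u[1])-55
    im=cv2.convertScaleAbs(cv2.resize(im[y:y+110,x:x+80],None,fx=k,fy=k,interpolation=cv2.INTER_CUBIC),alpha=1.3,beta=15)
    def ln(a,b,col):
        a,b=[((proj(c,q)[0]-[x,y]+.5)*k).astype(int).tolist() for q in(a,b)];cv2.line(im,a,b,col,1)
    ln(B(-.0545,-.16,.006),B(-.0545,.05,.006),(0,255,0))  # bail bars' line if both home
    ln(B(-.030,-.16,.012),B(-.030,.05,.012),(0,0,255))    # slab rear ends
    out.append(im)
cv2.imwrite("pics/fin.png",np.hstack(out))
E
```

```text
t 32.35 tcp [ 0.474  -0.1435  0.1566] j [-3.610e-01 -1.840e-01  1.616e+00 -2.000e-03  1.722e+00 -2.032e+00] F [0.4 0.3 0.5] gap 0.0801
local grasp [-0.0768  0.004   0.1886] axes xyz cols local [[-1.0, 0.008, -0.012], [0.008, 1.0, 0.003], [0.012, 0.003, -1.0]]
```

View pics/fin.png

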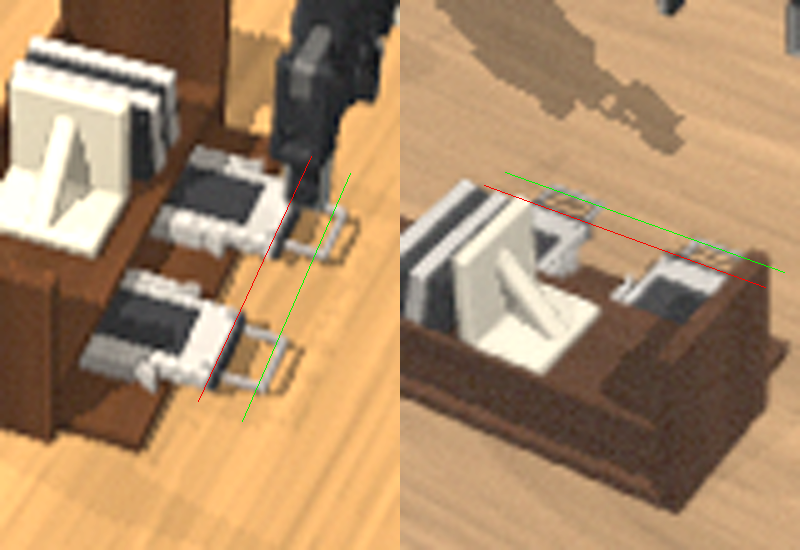

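The last picture shows both carriers sticking out equally. The new bail bar is at about side-crop (280,366) and the docked one at (341,233), with the same offset from the home line to within about half a pixel. The gripper is clear, so I'm handing in.

```bash
python3 -c "
from bench import arm
print(arm.close_job())"
```

```text
the job is handed in; nothing more can be done
None
```

I lifted the carrier off its hook, laid it flat on the desk, and let go. I then took it again, turned it nose-first and pushed it into the empty bay in two grips. I handed the job in at about 32 s; no verdict was reported.

**Last checks**
- **On the stop:** the final push stalled at 27 N with no travel, well above the 3–8 N spring drag. The carrier sticks out as far as the docked one in both fixed views, but that comparison is only good to about 2 mm against the 3 mm allowed.
- **Released:** after I opened the fingers and backed off, the tool force read about zero.
- **Bystanders:** the other carrier looks undisturbed in the last picture. I did not measure the other carrier, the case or the switch at the end, but the arm never worked near the case or the switch.

**What disagreed**
- **Fingertips:** the cameras showed them about 32 mm farther back than the description gives relative to the reported TCP. I planned with the camera value.
- **Bay position:** the bay turned out to be about 4–5 mm further to the robot's left than my first fit. I corrected this during entry, after a light touch of about 3 N sideways and 4 N upwards.
- **Tilt before laying down:** one picture fit suggested the carrier was about 4° nose-up in the fingers, though the arm pose suggested about 1° nose-down. I set it down with a soft grip, and the next picture showed it lying flat.

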